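# Settle the hall console for the night: phones on charge, keys away

## Robot

A 6-joint arm with a two-finger parallel gripper is mounted at the origin on the work surface. World frame = base frame: x ahead of the robot, y to its left, z up, the work surface at z = 0. Lengths are in m, angles in rad, forces in N, time in s.
With the tool pointing down it reaches from about 0.425 to 0.95 m from the base axis. Payload 14.7 kg.
Tool frame: the origin (TCP) lies at the very end of the fingers, on their centre line; the grasp point (between the pads) lies bot.pinch_z behind it (bot.pinch_z is the distance from the TCP to the grasp point, in m); z points along the fingers, y is the line along which they close (so a half turn about z gives the same grasp; the last joint's range is limited). The gripper opens to 85 mm and grips with 20 to 120 N. Pads are 22 mm wide; open, the fingers measure 114 mm over their backs; the gripper's body (76 mm by 85 mm) begins 54 mm behind the grasp point. The pads swing forward as they close: fully open they stand 13 mm farther back than shut.
Start: joints at [1.118, 0.48, 1.596, -0, 1.065, -0.047], TCP at [0.257, 0.597, 0.231] pointing down, gripper open.
Joint ranges: [-2.75, 2.75], [-0.82, 2.05], [0.23, 2.67], [-1.56, 4.7], [0.09, 2.69], [-2.92, 2.92]. Speed limits (rad/s): [1.89, 1.89, 2.39, 3.01, 3.01, 3.01].

## Interface

Orientations are given as a rotation vector (axis times angle).
In Python, from bench import bot gives the robot as it stands.
- The arm moves only by the tool servo_tool, never from a script. Its argument "rows" is a list that holds one entry, the list of rows, each a list of 5 numbers: the shift along the world's x, y, z in m, then the turn about the world's z in rad, then the finger opening in m, from 0 to 0.0854. A call has 1 to 5 rows; each row shifts and turns the commanded pose from where the row before left it; what a row does not reach is not made up. A row lasts 1/8 s, in which the tool goes at most 62.5 mm and 10.7 degrees, less where a joint would pass 70% of its speed; a pose out of reach is approached as far as the arm can. A call is refused whole if a number of a shift passes 0.0625 or a number of a turn 0.188, either way. A call with a gripper value outside its range is refused whole. The fingers move at their own pace and stop on an object; "squeeze" is the grip in N (left out, the last holds). Time passes only in rows, so rows that do not move let the fingers close. It gives the time, the measured TCP pose, the force, the opening and the grip force at its end, in the units of the state.
- bot.state(): the state, without advancing time (a new reading comes with each control period).
- bot.read_camera(name): name is "scene" or "side" or "wrist"; returns a dict with "color" (420x560x3 uint8, red, green, blue), "vertical_fov" (degrees; the focal length in pixels is half the picture's height over the tangent of half this angle, whatever the lens; pixels are square), "cx", "cy" (the principal point, pixels), "cam_to_world" (4x4, takes a point from camera to world coordinates). Camera axes: x right, y down, z forward; pixel columns grow to the right and rows downward; lengths in m; the calibration is good to about 2 mm. The wrist camera is an equidistant fisheye: a pixel r from the principal point sees the ray r / f radians off the axis. A picture is of the moment at which its call begins. There is no depth.
- bot.close_job(): hands the job in; it is judged then, once.
The state is a dict: "time_s": time; "qpos": joint angles; "joint_vel": joint speeds; "effort": joint torques, N m; "tcp_pos": TCP position; "eef_rot": TCP orientation; "contact_force": force on the tool from outside, world axes, zero at the start; "torque": the same for the moment, N m; "gripper_width": opening from 0.0 (shut) to 1.0 (fully open); "finger_force": force on a finger pad.
Only numpy, scipy, OpenCV 4.12 (cv2) and the standard library are available. Lean on these libraries where they do the work, as an engineer would, in place of code of your own. Each camera call takes 0.05 s, during which the arm holds its last target. There are 200 camera calls.

## Task

Get the hall console ready for the night: take every phone out of the oak letter stand and put it on charge in the white dock, one to a slot, tilted in so that its near end tucks under the brass bar and then straightened until it stands upright, level and fully down in the slot. Pull open the drawer of the green box, lay all the key fobs inside and push the drawer fully shut. Do not drop or lay a phone flat, and leave the other things on the console where they are.

Things in the scene. Friction and masses are not known exactly. Their poses are not given: they have to be found in the camera images.
- dock: white charging dock, fixed, 180 long (x) by 140 wide (y); origin on the table under its centre, -x end (near end) towards the robot. Three slots along x, 42 mm apart, 156 long; floor 8 mm above the table. Near end stop tops out 18 mm above the table, far (+x) stop 26. A phone goes in tilted 10 to 20 degrees, near end down, slides in under the keeper bar, and is then levelled.
- dock_bar (a point): middle of the round brass keeper bar (8 mm thick) that crosses all slots along y, at dock x = -70 mm, axis 92 mm (underside 88 mm) above the table; its posts, 14 by 9 mm, 94 tall, stand at dock y = +-74.5 mm. A seated phone (top at 80 mm) has its near top corner beneath the bar: lowered level it hits the bar, slid in level it hits the far stop.
- dock_slot0 (a point): middle of the floor of dock slot 0 (dock y = +42 mm, 8 mm above the table); axes as the dock's. A fully seated phone has its origin here. The slot is 12.5 mm wide, its walls upright to 28 mm above the table, then chamfered at 45 degrees to a 24.5 mm mouth at 34 mm.
- dock_slot1 (a point): middle of the floor of dock slot 1 (dock y = 0 mm, 8 mm above the table); axes as the dock's. A fully seated phone has its origin here. The slot is 12.5 mm wide, its walls upright to 28 mm above the table, then chamfered at 45 degrees to a 24.5 mm mouth at 34 mm.
- dock_slot2 (a point): middle of the floor of dock slot 2 (dock y = -42 mm, 8 mm above the table); axes as the dock's. A fully seated phone has its origin here. The slot is 12.5 mm wide, its walls upright to 28 mm above the table, then chamfered at 45 degrees to a 24.5 mm mouth at 34 mm.
- stand: low oak letter stand, fixed, 160 long (x) by 140 wide (y), rails 32 mm tall; origin on the table under its centre. Three grooves along its x, 42 mm apart (y = +42, 0, -42 mm), 16 mm wide with chamfered mouths and open ends, floor 8 mm above the table; the phones stand in them at the start.
- phone_a: red mobile phone in a case, 150 long (x) by 10 thick (y) by 72 tall (z) as it stands on its long edge, 0.17 kg; origin at the middle of its lower long edge, z up. May be absent. It can be gripped across its 10 mm from above; either end may be at the front.
- phone_b: blue mobile phone in a case, 150 long (x) by 10 thick (y) by 72 tall (z) as it stands on its long edge, 0.17 kg; origin at the middle of its lower long edge, z up. May be absent. It can be gripped across its 10 mm from above; either end may be at the front.
- phone_c: mustard yellow mobile phone in a case, 150 long (x) by 10 thick (y) by 72 tall (z) as it stands on its long edge, 0.17 kg; origin at the middle of its lower long edge, z up. May be absent. It can be gripped across its 10 mm from above; either end may be at the front.
- drawer_floor (a point): centre of the drawer's inner floor in the green box; moves with the drawer, x points into the box (the drawer opens to -x). The drawer's inside is 175 mm (x) by 178 mm (y); its side walls rise 46 mm above this floor and its front 55 mm. With the drawer pulled out by d, the front d - 6 mm of the inside lies open to the top.
- keybox_drawer0 (a joint): how far the drawer of the green box is pulled out, m: 0 shut, 0.149 fully open; it stays where it is left (about 1 N of friction).
- keybox_drawer0_handle (a point): middle of the brass bar handle of the drawer; the bar is 11 mm thick, 110 mm long along the drawer's y, 52 mm above the table, its axis 35 mm in front of the drawer's face; a finger fits between.
- keybox: green leather keepsake box with one drawer, fixed, 220 by 220, 90 mm tall; origin on the table under its centre; drawer and brass handle on its -x face.
- fob_a: black car-key fob, 60 long (x) by 36 wide (y) by 12 thick (z), 0.05 kg, lying flat on the table; origin at the centre of its underside. May be absent.
- fob_b: dark red car-key fob, 60 long (x) by 36 wide (y) by 12 thick (z), 0.05 kg, lying flat on the table; origin at the centre of its underside. May be absent.
- fob_c: blue car-key fob, 60 long (x) by 36 wide (y) by 12 thick (z), 0.05 kg, lying flat on the table; origin at the centre of its underside. May be absent.
- dish: bystander: small white bowl, to be left alone; origin at the centre of its underside. 84 mm wide, 28 tall.
- candle: bystander: amber candle jar, to be left alone; origin at the centre of its underside. 68 mm wide, 75 tall.
- glasses_case: bystander: brown glasses case, to be left alone; origin at the centre of its underside. 155 by 60 by 45.
- notebook: bystander: blue notebook, to be left alone; origin at the centre of its underside. 130 by 190 by 16.
- mug: bystander: blue mug, to be left alone; origin at the centre of its underside. 76 mm wide, 85 tall, handle at its +y.

How it is judged:
On the way, in this order (a step that is already met when the one before it is completed fails the run):
1. the drawer of the green box is pulled open by at least 80 mm (value of joint keybox_drawer0 above 0.08 m), for 0.2 s.
2. all key fobs lie in the drawer (x of fob_a in the frame of drawer_floor between -0.09 and 0.09 m and y of fob_a in the frame of drawer_floor between -0.092 and 0.092 m and z of fob_a in the frame of drawer_floor between -0.006 and 0.045 m and linear speed of each of fob_a, fob_b, fob_c below 0.03 m/s and x of fob_b in the frame of drawer_floor between -0.09 and 0.09 m and y of fob_b in the frame of drawer_floor between -0.092 and 0.092 m and z of fob_b in the frame of drawer_floor between -0.006 and 0.045 m and x of fob_c in the frame of drawer_floor between -0.09 and 0.09 m and y of fob_c in the frame of drawer_floor between -0.092 and 0.092 m and z of fob_c in the frame of drawer_floor between -0.006 and 0.045 m), for 0.2 s.
3. the drawer is shut with the fobs in it (all of step 2 and value of joint keybox_drawer0 below 0.008 m), for 0.2 s.
At the end, for the whole second after the job is handed in: Each phone present stands at rest in a dock slot of its own: origin within 7 mm along, 5 mm across and 5 mm in height of the slot point, in line within 0.1 rad, leaning under 0.2 rad. Each fob present is at rest in the drawer, and the drawer is shut to within 8 mm (all of step 3 and ((x of phone_a in the frame of dock_slot0 between -0.007 and 0.007 m and y of phone_a in the frame of dock_slot0 between -0.005 and 0.005 m and z of phone_a in the frame of dock_slot0 between -0.005 and 0.005 m and angle between the x axis of phone_a and the x axis of dock, either way round below 0.1 rad) or (x of phone_a in the frame of dock_slot1 between -0.007 and 0.007 m and y of phone_a in the frame of dock_slot1 between -0.005 and 0.005 m and z of phone_a in the frame of dock_slot1 between -0.005 and 0.005 m and angle between the x axis of phone_a and the x axis of dock, either way round below 0.1 rad) or (x of phone_a in the frame of dock_slot2 between -0.007 and 0.007 m and y of phone_a in the frame of dock_slot2 between -0.005 and 0.005 m and z of phone_a in the frame of dock_slot2 between -0.005 and 0.005 m and angle between the x axis of phone_a and the x axis of dock, either way round below 0.1 rad)) and angle between each of phone_a, phone_b, phone_c's own z axis and vertical below 0.2 rad and linear speed of each of phone_a, phone_b, phone_c below 0.03 m/s and ((x of phone_b in the frame of dock_slot0 between -0.007 and 0.007 m and y of phone_b in the frame of dock_slot0 between -0.005 and 0.005 m and z of phone_b in the frame of dock_slot0 between -0.005 and 0.005 m and angle between the x axis of phone_b and the x axis of dock, either way round below 0.1 rad) or (x of phone_b in the frame of dock_slot1 between -0.007 and 0.007 m and y of phone_b in the frame of dock_slot1 between -0.005 and 0.005 m and z of phone_b in the frame of dock_slot1 between -0.005 and 0.005 m and angle between the x axis of phone_b and the x axis of dock, either way round below 0.1 rad) or (x of phone_b in the frame of dock_slot2 between -0.007 and 0.007 m and y of phone_b in the frame of dock_slot2 between -0.005 and 0.005 m and z of phone_b in the frame of dock_slot2 between -0.005 and 0.005 m and angle between the x axis of phone_b and the x axis of dock, either way round below 0.1 rad)) and ((x of phone_c in the frame of dock_slot0 between -0.007 and 0.007 m and y of phone_c in the frame of dock_slot0 between -0.005 and 0.005 m and z of phone_c in the frame of dock_slot0 between -0.005 and 0.005 m and angle between the x axis of phone_c and the x axis of dock, either way round below 0.1 rad) or (x of phone_c in the frame of dock_slot1 between -0.007 and 0.007 m and y of phone_c in the frame of dock_slot1 between -0.005 and 0.005 m and z of phone_c in the frame of dock_slot1 between -0.005 and 0.005 m and angle between the x axis of phone_c and the x axis of dock, either way round below 0.1 rad) or (x of phone_c in the frame of dock_slot2 between -0.007 and 0.007 m and y of phone_c in the frame of dock_slot2 between -0.005 and 0.005 m and z of phone_c in the frame of dock_slot2 between -0.005 and 0.005 m and angle between the x axis of phone_c and the x axis of dock, either way round below 0.1 rad))); the robot touches nothing.
It fails at once if a bystander (bowl, candle jar, glasses case, notebook, mug) is pushed more than 30 mm or knocked over (distance of any of dish, candle, glasses_case, notebook, mug from where it was at the start of the episode above 0.03 m or angle between any of dish, candle, glasses_case, notebook, mug's own z axis and vertical above 0.5 rad).
It fails at once if a phone falls or is laid flat (angle between any of phone_a, phone_b, phone_c's own z axis and vertical above 1 rad).
Of phone_a, phone_b, phone_c only 2 to 3 are there at a start; the rules pass over those that are not, and their reading is None.
Of fob_a, fob_b, fob_c only 2 to 3 are there at a start; the rules pass over those that are not, and their reading is None.
At some moment in a run one of fob_a, fob_b, fob_c may be knocked a few centimetres aside while the robot is not near it.
It also fails if it takes over 210 s, if anything falls off the work surface, if the arm or the gripper's body presses on something with over 40 N, if the wrist force passes 120 N, or if a joint passes its speed limit or range.

## Working session

There is one attempt and no reset: what is moved stays moved. The work goes in short steps, Python scripts to look and compute and a tool call to move; the robot and the scene stay as the last step left them, time stands still between calls to the robot, and variables do not carry over. Pictures are saved under pics/ and viewed, at most 14 in all, crops included, and the job is handed in when it is done.

Besides the shell and the picture viewer there is one more tool, called after ">>>" as name([rows], argument=value, ...), one row to a line, values as JSON. servo_tool: Moves the arm, as the interface text tells. Its arguments: {"type":"object","properties":{"rows":{"type":"array","items":{"type":"array","items":{"type":"array","items":{"type":"number"}}}},"squeeze":{"type":"number"}},"required":["rows"]}

```bash
mkdir -p pics; ls; cat > h.py <<'E'
from bench import bot
import numpy as np, cv2
def snap(name,fn=None):
    r=bot.read_camera(name)
    if fn:
        cv2.imwrite('pics/'+fn,cv2.cvtColor(r['color'],cv2.COLOR_RGB2BGR)); np.savez('pics/'+fn[:-4]+'.npz',**r)
    return r
def ld(fn): return np.load('pics/'+fn+'.npz')
def foc(r): return r['color'].shape[0]/2/np.tan(np.radians(float(r['vertical_fov']))/2)
def px2w(r,u,v,z,fish=False):
    f=foc(r); d=np.array([(u-r['cx'])/f,(v-r['cy'])/f,1.])
    if fish:
        q=np.hypot(d[0],d[1]); d=np.array([d[0]/q*np.sin(q),d[1]/q*np.sin(q),np.cos(q)]) if q>1e-9 else np.array([0,0,1.])
    T=r['cam_to_world']; d=T[:3,:3]@d; o=T[:3,3]
    return o+d*(z-o[2])/d[2]
def w2px(r,p,fish=False):
    T=r['cam_to_world']; c=T[:3,:3].T@(np.asarray(p)-T[:3,3]); f=foc(r)
    if fish:
        q=np.hypot(c[0],c[1]); k=np.arctan2(q,c[2])/max(q,1e-9)
        return f*k*c[:2]+[r['cx'],r['cy']]
    return f*c[:2]/c[2]+[r['cx'],r['cy']]
E
python3 - <<'E'
from h import *
for n in ['scene','side','wrist']:
    r=snap(n,n+'0.png'); print(n,r['vertical_fov'],r['cx'],r['cy'],r['cam_to_world'].round(3).tolist())
print(bot.state(),bot.pinch_z)
a=[cv2.imread(f'pics/{n}0.png') for n in ['scene','side']]
E
```

```text
pics
scene 53.57280058393516 280.406991991031 208.40673684339055 [[-0.233, 0.8, -0.552, 1.228], [0.972, 0.187, -0.141, 0.076], [-0.01, -0.57, -0.822, 1.016], [0.0, 0.0, 0.0, 1.0]]
side 57.282422756181894 285.43860264936814 203.93308039511078 [[0.697, -0.437, 0.569, -0.102], [-0.717, -0.42, 0.556, -0.796], [-0.004, -0.795, -0.606, 0.856], [0.0, 0.0, 0.0, 1.0]]
wrist 65.70646984690485 276.95798760678065 212.196165188344 [[0.395, 0.884, 0.25, 0.192], [0.919, -0.38, -0.108, 0.624], [-0.0, 0.273, -0.962, 0.374], [0.0, 0.0, 0.0, 1.0]]
{'time_s': 0.15, 'qpos': array([ 1.11840273e+00,  4.80703911e-01,  1.59672563e+00,  8.70706274e-06,
        1.06511391e+00, -4.66158440e-02]), 'joint_vel': array([ 0.0012376 , -0.00152471, -0.00120366, -0.00087685, -0.00099307,
        0.00060463]), 'effort': array([-2.82727228e-05, -9.51149940e+01, -4.30460715e+01, -9.43538316e-05,
        8.12117883e-03, -7.04366084e-05]), 'tcp_pos': array([0.25642583, 0.59693752, 0.23081066]), 'eef_rot': array([-6.32987893e-01, -3.07691521e+00,  1.44419839e-03]), 'contact_force': array([0.06879454, 0.01305454, 0.13324233]), 'torque': array([-0.07171319, -0.02215712, -0.01668035]), 'finger_force': 0.0, 'gripper_width': 1.0004083887485744} 0.0187
```

View pics/scene0.png

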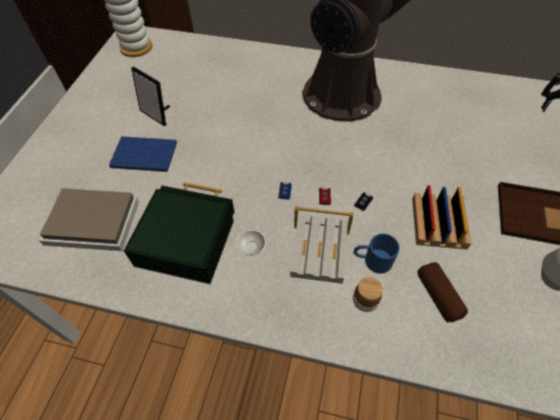

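View pics/side0.png

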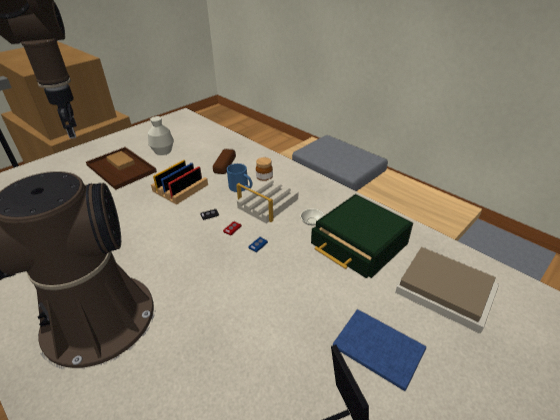

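```bash
python3 - <<'E'
import cv2
a=cv2.imread('pics/scene0.png')
cv2.imwrite('pics/c1.png',cv2.resize(a[170:290,270:480],None,fx=3.8,fy=3.8,interpolation=cv2.INTER_CUBIC))
b=cv2.imread('pics/side0.png')
c=cv2.resize(a[170:290,120:270],None,fx=2.66,fy=2.66,interpolation=cv2.INTER_CUBIC)
d=cv2.resize(b[130:280,300:420],None,fx=2.66,fy=2.66,interpolation=cv2.INTER_CUBIC)
d=cv2.resize(b[185:275,310:415],None,fx=3.55,fy=3.55,interpolation=cv2.INTER_CUBIC)[:319]
print(c.shape,d.shape)
cv2.imwrite('pics/c2.png',cv2.hconcat([c,d]))
E
```

```text
(319, 399, 3) (319, 373, 3)
```

View pics/c1.png

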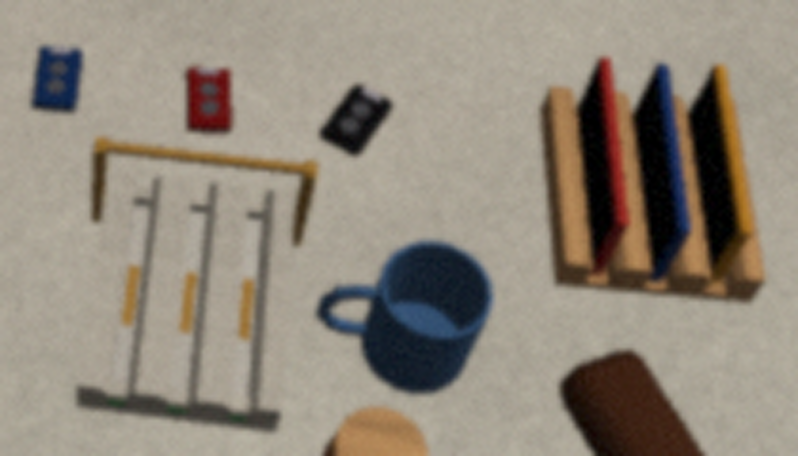

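View pics/c2.png

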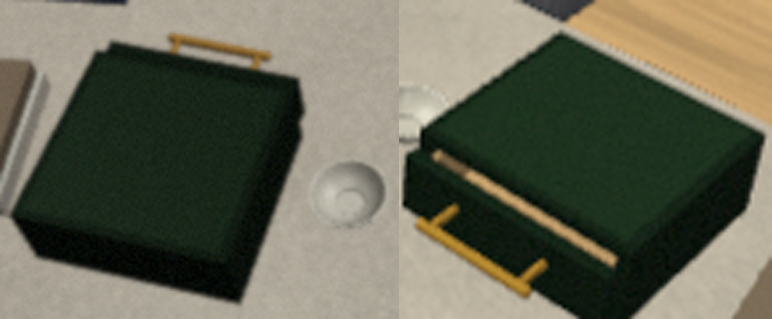

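```bash
python3 - <<'E'
from h import *
r=ld('scene0')
def p(u,v,z): return px2w(r,270+(u+.5)/3.8-.5,170+(v+.5)/3.8-.5,z)[:2]
def q(u,v,z): return px2w(r,120+(u+.5)/2.66-.5,170+(v+.5)/2.66-.5,z)[:2]
s=ld('side0')
def t(u,v,z): return px2w(s,310+(u+.5)/3.55-.5,185+(v+.5)/3.55-.5,z)[:2]
P=lambda n,x:print(n,np.round(x,4))
for n,a,b in [('blue',(60,47),(55,110)),('red',(207,68),(211,131)),('black',(377,90),(335,147))]:
    A,B=p(*a,.012),p(*b,.012);P(n,[*(A+B)/2,*(B-A),np.hypot(*(B-A)),np.degrees(np.arctan2(*(B-A)[::-1]))])
P('fobcent',[p(57,79,.012),p(209,99,.012),p(356,118,.012)])
P('bar',[p(96,146,.092),p(319,168,.092),p(208,157,.092)])
P('farstop',[p(78,388,.026),p(279,412,.026)])
P('phones',[[*p(604,60,.08),*p(624,225,.08)],[*p(660,66,.08),*p(686,235,.08)],[*p(718,68,.08),*p(748,235,.08)]])
P('stand near rail corner, far',[p(545,90,.032),p(557,270,.032),p(760,282,.032)])
P('box top',[q(108,52,.09),q(15,213,.09),q(229,262,.09),q(301,88,.09)])
P('handle',[q(168,39,.052),q(270,57,.052)])
P('drawerfront',[q(112,43,.09),q(298,79,.09)])
P('handle side',[t(418-399,222,.052),t(530-399,292,.052)])
P('boxtop side',[t(562-399,33,.09),t(763-399,135,.09),t(628-399,243,.09),t(424-399,130,.09)])
P('dish,mug',[q(348,185,.028),p(430,300,.085)])
E
```

```text
blue [ 0.4848 -0.0988  0.0623  0.0105  0.0631  9.5354]
red [ 0.478   0.0223  0.0602  0.0138  0.0618 12.9529]
black [  0.4702   0.1375   0.0622  -0.0251   0.0671 -22.0025]
fobcent [[ 0.4858 -0.099 ]
 [ 0.4779  0.0223]
 [ 0.4701  0.1373]]
bar [[ 0.5969 -0.0444]
 [ 0.5797  0.1124]
 [ 0.5882  0.0348]]
farstop [[ 0.7531 -0.0216]
 [ 0.7393  0.1158]]
phones [[0.4264 0.3064 0.5708 0.3252]
 [0.4227 0.347  0.5694 0.367 ]
 [0.4149 0.3889 0.5597 0.4085]]
stand near rail corner, far [[0.4255 0.275 ]
 [0.5867 0.2925]
 [0.5638 0.4333]]
box top [[ 0.6184 -0.4265]
 [ 0.8197 -0.4371]
 [ 0.822  -0.2201]
 [ 0.6169 -0.2139]]
handle [[ 0.5614 -0.3893]
 [ 0.5596 -0.2712]]
drawerfront [[ 0.6062 -0.4271]
 [ 0.6066 -0.2203]]
handle side [[ 0.5605 -0.2715]
 [ 0.5615 -0.3885]]
boxtop side [[ 0.8226 -0.2257]
 [ 0.8197 -0.4411]
 [ 0.6264 -0.4317]
 [ 0.6207 -0.2246]]
dish,mug [[ 0.683  -0.1492]
 [ 0.6641  0.1995]]
```

>>> servo_tool([
  [[0.024,-0.05,0,-0.0685,0.085],[0.024,-0.05,0,-0.0685,0.085],[0.024,-0.05,0,-0.0685,0.085],[0.024,-0.05,0,-0.0685,0.085],[0.024,-0.05,0,-0.0685,0.085]],
])

```text
time_s: 0.78
tcp_pos: [0.377, 0.3456, 0.2313]
eef_rot: [1.151, 2.923, 0.0]
contact_force: [0.8, 0.2, 0.7]
gripper_width: 0.995
finger_force: 0.0
```

>>> servo_tool([
  [[0.024,-0.05,0,-0.0685,0.085],[0.024,-0.05,0,-0.0685,0.085],[0.024,-0.05,0,-0.0685,0.085],[0.012,-0.0585,0,-0.0685,0.085],[0.012,-0.0585,0,-0.0685,0.085]],
])

```text
time_s: 1.4
tcp_pos: [0.4727, 0.0784, 0.2313]
eef_rot: [1.632, 2.684, 0.0]
contact_force: [0.5, 0.2, -0.2]
gripper_width: 0.998
finger_force: 0.0
```

```bash
python3 - <<'E'
from h import *
r=snap('wrist','w1.png'); print(r['cam_to_world'].round(3).tolist(), bot.state()['tcp_pos'])
E
```

```text
[[0.888, 0.442, 0.126, 0.44], [0.46, -0.855, -0.241, 0.139], [0.001, 0.272, -0.962, 0.375], [0.0, 0.0, 0.0, 1.0]] [0.47383676 0.07266282 0.23129766]
```

View pics/w1.png

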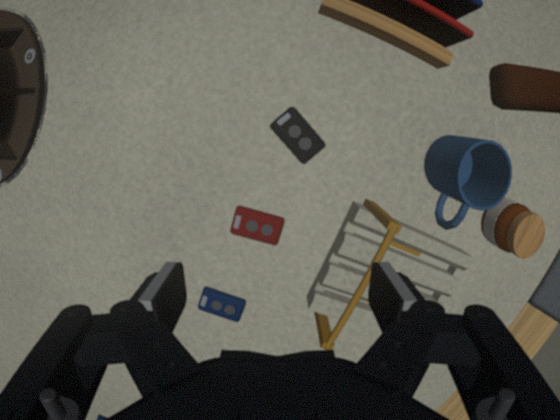

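```bash
python3 - <<'E'
from h import *
r=ld('w1')
for n,c in [('black',[(272,125),(291,107),(325,143),(305,163)]),('red',[(231,234),(236,206),(284,217),(278,245)]),('blue',[(199,309),(203,287),(246,299),(240,322)])]:
    w=np.array([px2w(r,*p,.012,True)[:2] for p in c]); d=w[2:].mean(0)-w[:2].mean(0)
    print(n,w.mean(0).round(4),np.degrees(np.arctan2(d[1],d[0])).round(1),np.hypot(*d).round(3))
for p in [(397,227),(326,347)]: print(px2w(r,*p,.092,True).round(4))
E
```

```text
black [0.4674 0.1385] -20.2 0.056
red [0.4743 0.0229] 13.7 0.057
blue [ 0.4811 -0.0971] 9.5 0.058
[0.5861 0.1081 0.092 ]
[ 0.5963 -0.0444  0.092 ]
```

>>> servo_tool([
  [[0.012,-0.0585,0,-0.0685,0.05],[0.012,-0.0585,0,-0.0685,0.03],[0.012,-0.0585,0,-0.0685,0.03],[0.012,-0.0585,0,-0.0685,0.03],[0.012,-0.0585,0,-0.0685,0.03]],
])

```text
time_s: 2.08
tcp_pos: [0.5326, -0.2142, 0.2312]
eef_rot: [-2.066, -2.366, -0.0]
contact_force: [0.5, 0.4, 0.1]
gripper_width: 0.349
finger_force: 0.0
```

>>> servo_tool([
  [[0.012,-0.0585,0,-0.0685,0.03],[0.012,-0.0585,0,-0.0685,0.03],[0,0,0,0,0.03],[0,0,0,0,0.03]],
])

```text
time_s: 2.58
tcp_pos: [0.5561, -0.3289, 0.2307]
eef_rot: [-2.22, -2.221, 0.0]
contact_force: [0.2, 1.4, -0.4]
gripper_width: 0.349
finger_force: 0.0
```

```bash
python3 - <<'E'
from h import *
r=snap('wrist','w2.png'); s=bot.state(); print(s['tcp_pos'],s['eef_rot'],s['gripper_width'])
E
```

```text
[ 0.55616193 -0.32826554  0.2309266 ] [-2.21921730e+00 -2.22192233e+00  8.36191150e-05] 0.35135029388454714
```

View pics/w2.png

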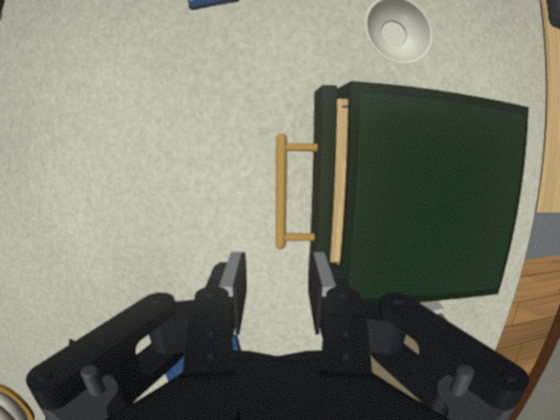

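```bash
python3 - <<'E'
from h import *
r=ld('w2')
for p,z in [((281,137),.052),((280.5,245),.052),((281,190),.052),((327,87),.09),((312,262),.09),((356,83),.09),((527,107),.09)]: print(p,px2w(r,*p,z,True).round(4))
E
```

```text
(281, 137) [ 0.559  -0.2744  0.052 ]
(280.5, 245) [ 0.5587 -0.3874  0.052 ]
(281, 190) [ 0.5591 -0.3278  0.052 ]
(327, 87) [ 0.5983 -0.228   0.09  ]
(312, 262) [ 0.5887 -0.3902  0.09  ]
(356, 83) [ 0.6241 -0.2231  0.09  ]
(527, 107) [ 0.8227 -0.2234  0.09  ]
```

>>> servo_tool([
  [[0.001,0,-0.049,0,0.03],[0.001,0,-0.049,0,0.03],[0,0,-0.049,0,0.03],[0,0,-0.047,0,0.03],[0,0,0,0,0.03]],
])

```text
time_s: 3.25
tcp_pos: [0.5589, -0.3276, 0.0363]
eef_rot: [-2.218, -2.224, -0.0]
contact_force: [-0.2, 0.5, 0.1]
gripper_width: 0.351
finger_force: 0.0
```

>>> servo_tool([
  [[0,0,0,0,0.005],[0,0,0,0,0.005],[0,0,0,0,0.005],[0,0,0,0,0.005]],
], squeeze=40)

```text
time_s: 3.75
tcp_pos: [0.5584, -0.328, 0.0376]
eef_rot: [-2.22, -2.222, -0.001]
contact_force: [0.7, 7.2, 1.5]
gripper_width: 0.106
finger_force: 39.2
```

>>> servo_tool([
  [[-0.02,0,0,0,0.005],[-0.03,0,0,0,0.005],[-0.03,0,0,0,0.005],[-0.03,0,0,0,0.005],[-0.026,0,0,0,0.005]],
])

```text
time_s: 4.38
tcp_pos: [0.4208, -0.327, 0.0375]
eef_rot: [-2.219, -2.22, -0.001]
contact_force: [1.4, 13.0, 3.7]
gripper_width: 0.109
finger_force: 40.7
```

>>> servo_tool([
  [[0,0,0,0,0.005],[0,0,0,0,0.03],[0,0,0,0,0.03]],
])

```text
time_s: 4.75
tcp_pos: [0.4229, -0.3294, 0.0376]
eef_rot: [2.22, 2.222, -0.0]
contact_force: [0.4, -0.1, 0.3]
gripper_width: 0.352
finger_force: 0.0
```

>>> servo_tool([
  [[0,0,0.04,0,0.03],[0,0,0.06,0,0.03],[0,0,0.06,0,0.03],[0,0,0.03,0,0.03]],
])

```text
time_s: 5.25
tcp_pos: [0.4235, -0.33, 0.2308]
eef_rot: [2.217, 2.219, 0.0]
contact_force: [0.1, 0.2, -0.5]
gripper_width: 0.351
finger_force: 0.0
```

```bash
python3 - <<'E'
from h import *
r=snap('scene','s1.png'); s=bot.state(); print(s['tcp_pos'],s['contact_force'])
a=cv2.imread('pics/s1.png')
cv2.imwrite('pics/c3.png',cv2.resize(a[150:290,120:400],None,fx=2.85,fy=2.85,interpolation=cv2.INTER_CUBIC))
E
```

```text
[ 0.42443729 -0.33077829  0.23338963] [ 1.44964601 -1.00854734  5.37274441]
```

View pics/c3.png

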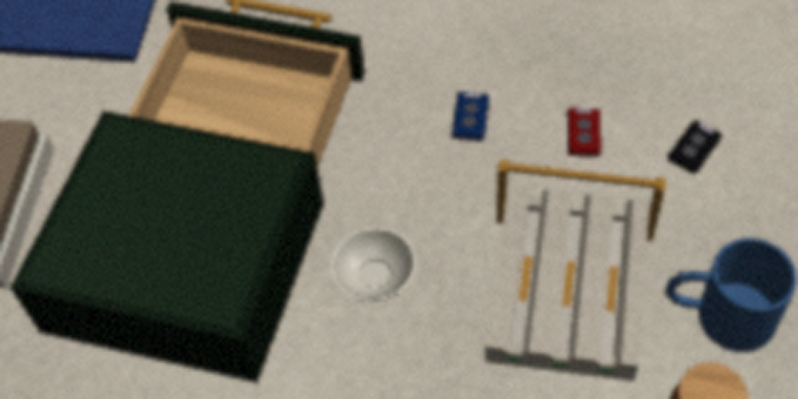

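>>> servo_tool([
  [[0.0074,0.029,0,-0.1756,0.055],[0.0074,0.029,0,-0.1756,0.055],[0.0074,0.029,0,-0.1756,0.055],[0.0074,0.029,0,-0.1756,0.055],[0.0074,0.029,-0.04,-0.1756,0.055]],
])

```text
time_s: 5.92
tcp_pos: [0.4618, -0.1842, 0.1888]
eef_rot: [2.954, 1.058, 0.006]
contact_force: [0.6, -0.2, -1.2]
gripper_width: 0.642
finger_force: 0.0
```

>>> servo_tool([
  [[0.0074,0.029,-0.04,-0.1756,0.055],[0.0074,0.029,-0.04,-0.1756,0.055],[0.0074,0.029,-0.04,-0.1756,0.055],[0,0,0,0,0.055]],
])

```text
time_s: 6.42
tcp_pos: [0.4802, -0.0952, 0.0648]
eef_rot: [-3.129, -0.261, 0.007]
contact_force: [-0.1, -0.5, 0.1]
gripper_width: 0.646
finger_force: 0.0
```

```bash
python3 - <<'E'
from h import *
s=bot.state(); print(s['tcp_pos'],s['eef_rot'],s['qpos'].round(2),s['contact_force'])
r=snap('wrist','w3.png')
E
```

```text
[ 0.4802452  -0.09523973  0.06480733] [-3.12910684 -0.2611083   0.00691647] [-0.26  0.52  2.1   0.    0.53  1.15] [-0.10186284 -0.52856624  0.06402692]
```

View pics/w3.png

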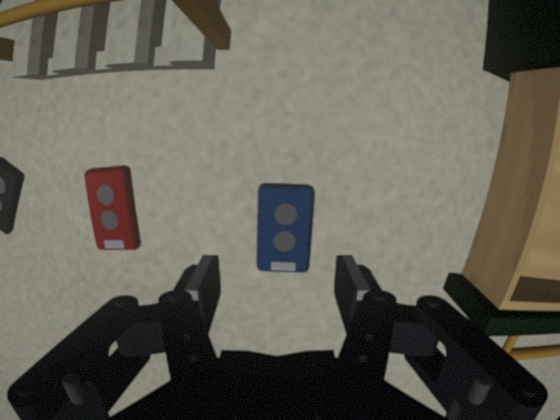

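```bash
cat >> h.py <<'E'
def fob(r,c,z=.012):
    w=np.array([px2w(r,*p,z,True)[:2] for p in c]); d=w[2:].mean(0)-w[:2].mean(0)
    return w.mean(0).round(4),np.degrees(np.arctan2(d[1],d[0])).round(1),np.hypot(*d).round(3)
E
python3 - <<'E'
from h import *
r=ld('w3')
print(fob(r,[(309,271),(257,270),(260,184),(313,186)]))
print(fob(r,[(102,248),(139,246),(128,168),(87,172)]))
print(px2w(r,283,266,.012,True),px2w(r,286,186,.012,True))
E
```

```text
(array([ 0.4818, -0.1001]), np.float64(7.7), np.float64(0.058))
(array([0.4755, 0.018 ]), np.float64(12.2), np.float64(0.055))
[ 0.45638314 -0.10340944  0.012     ] [ 0.50985095 -0.0960029   0.012     ]
```

>>> servo_tool([
  [[0.002,-0.0045,-0.025,-0.03,0.055],[0,0,-0.025,0,0.055],[0,0,-0.012,0,0.055],[0,0,0,0,0.055]],
])

```text
time_s: 6.98
tcp_pos: [0.4838, -0.1022, 0.0054]
eef_rot: [-3.134, -0.215, 0.0]
contact_force: [-0.3, 1.2, 0.7]
gripper_width: 0.646
finger_force: 0.0
```

>>> servo_tool([
  [[0,0,0,0,0.01],[0,0,0,0,0.01],[0,0,0,0,0.01],[0,0,0,0,0.01]],
], squeeze=40)

```text
time_s: 7.48
tcp_pos: [0.4844, -0.1021, 0.0065]
eef_rot: [3.134, 0.215, 0.002]
contact_force: [-1.5, -2.0, 7.2]
gripper_width: 0.404
finger_force: 39.1
```

>>> servo_tool([
  [[0,0,0.045,0,0.01],[0,0,0.05,0,0.01],[0.005,-0.03,0.04,0,0.01],[0.01,-0.055,0,0,0.01],[0.01,-0.055,0,0,0.01]],
])

```text
time_s: 8.1
tcp_pos: [0.5095, -0.2434, 0.1424]
eef_rot: [3.133, 0.216, 0.004]
contact_force: [1.0, 1.2, -1.2]
gripper_width: 0.402
finger_force: 40.7
```

>>> servo_tool([
  [[0.01,-0.055,0,0,0.01],[0.01,-0.055,0,0,0.01],[0.0,-0.023,-0.02,0,0.01],[0,0,-0.045,0,0.01],[0,0,-0.03,0,0.01]],
])

```text
time_s: 8.72
tcp_pos: [0.5282, -0.375, 0.0445]
eef_rot: [-3.134, -0.214, 0.0]
contact_force: [0.2, -0.5, -1.2]
gripper_width: 0.403
finger_force: 40.7
```

>>> servo_tool([
  [[0,0,0,0,0.01],[0,0,0,0,0.045],[0,0,0,0,0.045],[0,0,0.05,0,0.045],[0,0.03,0.055,0,0.045]],
])

```text
time_s: 9.35
tcp_pos: [0.5289, -0.3459, 0.1522]
eef_rot: [3.134, 0.212, 0.001]
contact_force: [0.6, -0.4, 0.7]
gripper_width: 0.52
finger_force: 0.0
```

```bash
python3 - <<'E'
from h import *
r=snap('scene','s2.png'); r=snap('wrist','w4.png'); s=bot.state(); print(s['tcp_pos'],s['eef_rot'],s['contact_force'])
a=cv2.imread('pics/s2.png');b=cv2.imread('pics/w4.png')
a=cv2.resize(a[150:290,120:400],None,fx=1.6,fy=1.6,interpolation=cv2.INTER_CUBIC)
b=cv2.resize(b,(299,224))
cv2.imwrite('pics/c4.png',cv2.hconcat([a,b]))
E
```

```text
[ 0.53148815 -0.34470387  0.15716723] [3.12889663 0.21549415 0.01107775] [-0.13370677 -0.08847863  0.07358538]
```

View pics/c4.png

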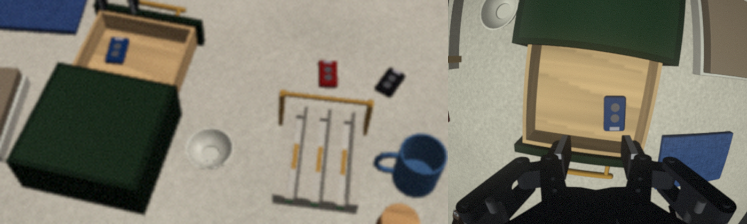

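>>> servo_tool([
  [[-0.0093,0.0607,0,0.015,0.06],[-0.0093,0.0607,0,0.015,0.06],[-0.0093,0.0607,0,0.015,0.06],[-0.0093,0.0607,0,0.015,0.06],[-0.0093,0.0607,0,0.015,0.06]],
])

```text
time_s: 10.07
tcp_pos: [0.4823, -0.0397, 0.1513]
eef_rot: [3.123, 0.332, 0.003]
contact_force: [0.8, 0.2, 0.5]
gripper_width: 0.702
finger_force: 0.0
```

>>> servo_tool([
  [[-0.0093,0.0607,0,0.015,0.06],[0,0,-0.05,0,0.06],[0,0,-0.03,0,0.06],[0,0,0,0,0.06]],
])

```text
time_s: 10.58
tcp_pos: [0.4721, 0.0196, 0.0695]
eef_rot: [-3.121, -0.356, 0.004]
contact_force: [0.4, 0.7, 0.9]
gripper_width: 0.7
finger_force: 0.0
```

```bash
python3 - <<'E'
from h import *
s=bot.state(); print(s['tcp_pos'],s['eef_rot'])
r=snap('wrist','w5.png')
for n,c in [('red',None)]:
    im=r['color'].astype(int); R,G,B=im[...,0],im[...,1],im[...,2]
    m=((R>70)&(R>2.2*G)&(R>2*B)).astype(np.uint8)
    k,l,st,ce=cv2.connectedComponentsWithStats(m)
    for i in np.argsort(-st[1:,4])[:2]+1:
        pts=np.argwhere(l==i)[:,::-1].astype(np.float32); box=cv2.boxPoints(cv2.minAreaRect(pts))
        w=np.array([px2w(r,*p,.012,True)[:2] for p in box]); print(st[i],box.round(0).tolist(),w.mean(0).round(4),w.round(4).tolist())
E
```

```text
[0.47206102 0.01960015 0.06949367] [-3.12105869 -0.35599962  0.00357408]
[ 249  183   53   81 2686] [[248.0, 263.0], [250.0, 182.0], [301.0, 183.0], [299.0, 264.0]] [0.4742 0.0215] [[0.4436, 0.0331], [0.4982, 0.0429], [0.5046, 0.0113], [0.4505, -0.0011]]
[275 182   1   2   2] [[275.0, 183.0], [275.0, 183.0], [275.0, 182.0], [275.0, 182.0]] [0.5015 0.0275] [[0.5012, 0.0275], [0.5012, 0.0275], [0.5018, 0.0276], [0.5018, 0.0276]]
```

>>> servo_tool([
  [[0.001,0.002,-0.03,0,0.06],[0,0,-0.03,0,0.06],[0,0,-0.003,0,0.06],[0,0,0,0,0.01],[0,0,0,0,0.01]],
])

```text
time_s: 11.25
tcp_pos: [0.475, 0.0212, 0.0089]
eef_rot: [3.121, 0.355, 0.003]
contact_force: [-2.5, -1.1, 11.2]
gripper_width: 0.396
finger_force: 38.7
```

>>> servo_tool([
  [[0,0,0,0,0.01],[0,0,0,0,0.01],[0,0,0.04,0,0.01],[0,0,0.05,0,0.01],[0,0,0.045,0,0.01]],
])

```text
time_s: 11.88
tcp_pos: [0.4742, 0.0213, 0.1452]
eef_rot: [3.121, 0.355, 0.003]
contact_force: [1.3, -0.9, -0.4]
gripper_width: 0.398
finger_force: 39.8
```

>>> servo_tool([
  [[0.0093,-0.0585,0,-0.015,0.01],[0.0093,-0.0585,0,-0.015,0.01],[0.0093,-0.0585,0,-0.015,0.01],[0.0093,-0.0585,0,-0.015,0.01],[0.0093,-0.0585,0,-0.015,0.01]],
])

```text
time_s: 12.5
tcp_pos: [0.5207, -0.2734, 0.144]
eef_rot: [3.132, 0.236, 0.003]
contact_force: [1.0, 1.0, 0.0]
gripper_width: 0.394
finger_force: 39.8
```

>>> servo_tool([
  [[0.0093,-0.0585,0,-0.015,0.01],[0,0,-0.05,0,0.01],[0,0,-0.045,0,0.01],[0,0,0,0,0.01],[0,0,0,0,0.048]],
])

```text
time_s: 13.12
tcp_pos: [0.5307, -0.3302, 0.0494]
eef_rot: [3.133, 0.214, 0.003]
contact_force: [-0.6, -0.3, 0.5]
gripper_width: 0.56
finger_force: 0.0
```

>>> servo_tool([
  [[0,0,0,0,0.048],[0,0,0.05,0,0.048],[0,0,0.06,0,0.06],[-0.008,0.06,0,-0.05,0.06],[-0.008,0.06,0,-0.05,0.06]],
])

```text
time_s: 13.75
tcp_pos: [0.5144, -0.209, 0.1597]
eef_rot: [3.139, 0.053, 0.006]
contact_force: [0.5, 0.4, -0.9]
gripper_width: 0.704
finger_force: 0.0
```

>>> servo_tool([
  [[-0.008,0.06,0,-0.08,0.06],[-0.008,0.06,0,-0.08,0.06],[-0.008,0.06,0,-0.08,0.06],[-0.008,0.06,0,-0.08,0.06],[-0.008,0.06,-0.04,-0.08,0.06]],
])

```text
time_s: 14.38
tcp_pos: [0.4771, 0.0845, 0.1257]
eef_rot: [-3.087, 0.571, -0.012]
contact_force: [0.7, 0.7, 0.3]
gripper_width: 0.701
finger_force: 0.0
```

>>> servo_tool([
  [[-0.006,0.047,-0.04,0,0.06],[0,0,0,0,0.06]],
])

```text
time_s: 14.62
tcp_pos: [0.4675, 0.1316, 0.0819]
eef_rot: [3.091, -0.561, -0.003]
contact_force: [-0.0, -0.7, -0.0]
gripper_width: 0.701
finger_force: 0.0
```

```bash
python3 - <<'E'
from h import *
s=bot.state(); print(s['tcp_pos'],s['eef_rot'])
r=snap('scene','s3.png')
r=snap('wrist','w6.png')
a=cv2.imread('pics/s3.png');b=cv2.imread('pics/w6.png')
a=cv2.resize(a[150:290,120:400],None,fx=1.0,fy=1.0)
a=cv2.copyMakeBorder(a,0,280,0,0,cv2.BORDER_CONSTANT)
cv2.imwrite('pics/c5.png',cv2.hconcat([a[:,:230],b]))
E
```

```text
[0.46747205 0.13163604 0.0818871 ] [ 3.09056472e+00 -5.61420516e-01 -2.50409570e-03]
```

View pics/c5.png

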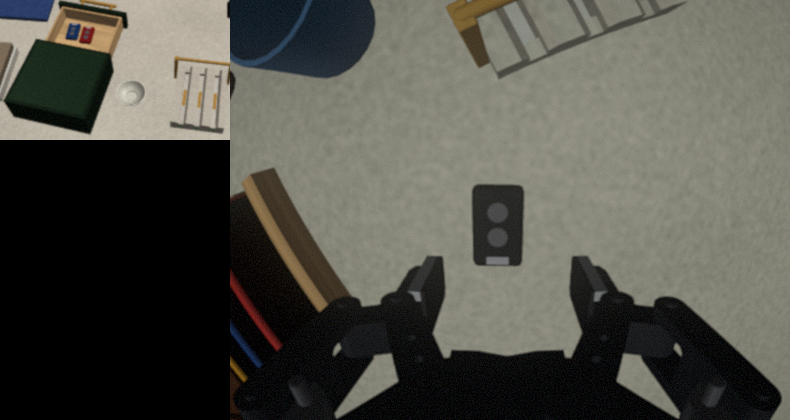

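```bash
python3 - <<'E'
from h import *
print(fob(ld('w6'),[(292,265),(244,264),(244,185),(293,186)]))
E
```

```text
(array([0.4678, 0.1365]), np.float64(-21.5), np.float64(0.058))
```

>>> servo_tool([
  [[0,0.005,-0.035,0,0.06],[0,0,-0.037,0,0.06],[0,0,-0.003,0,0.06],[0,0,0,0,0.01],[0,0,0,0,0.01]],
])

```text
time_s: 15.35
tcp_pos: [0.47, 0.1338, 0.0095]
eef_rot: [-3.089, 0.568, -0.004]
contact_force: [-0.3, -4.9, 9.3]
gripper_width: 0.39
finger_force: 38.8
```

>>> servo_tool([
  [[0,0,0,0,0.01],[0,0,0,0,0.01],[0,0,0.04,0,0.01],[0,0,0.05,0,0.01],[0,0,0.045,0,0.01]],
])

```text
time_s: 15.98
tcp_pos: [0.4693, 0.1339, 0.146]
eef_rot: [-3.089, 0.568, -0.004]
contact_force: [1.5, 0.4, -0.7]
gripper_width: 0.387
finger_force: 39.8
```

>>> servo_tool([
  [[0.009,-0.0605,0,0.043,0.01],[0.009,-0.0605,0,0.043,0.01],[0.009,-0.0605,0,0.043,0.01],[0.009,-0.0605,0,0.043,0.01],[0.009,-0.0605,0,0.043,0.01]],
])

```text
time_s: 16.6
tcp_pos: [0.5142, -0.171, 0.1447]
eef_rot: [3.132, -0.231, 0.004]
contact_force: [0.5, 1.1, -0.5]
gripper_width: 0.389
finger_force: 39.8
```

>>> servo_tool([
  [[0.009,-0.0605,0,0.043,0.01],[0.009,-0.0605,0,0.043,0.01],[0,0,0,0,0.01]],
])

```text
time_s: 16.98
tcp_pos: [0.5326, -0.2941, 0.1446]
eef_rot: [3.138, -0.103, 0.005]
contact_force: [-0.1, 0.9, -0.4]
gripper_width: 0.391
finger_force: 39.8
```

>>> servo_tool([
  [[-0.001,0.006,-0.05,0,0.01],[0,0,-0.043,0,0.01],[0,0,0,0,0.01],[0,0,0,0,0.048],[0,0,0,0,0.048]],
])

```text
time_s: 17.6
tcp_pos: [0.5321, -0.284, 0.052]
eef_rot: [3.139, -0.098, 0.004]
contact_force: [1.0, -0.0, 0.9]
gripper_width: 0.562
finger_force: 0.0
```

>>> servo_tool([
  [[0,0,0.05,0,0.048],[0,0,0.06,0,0.03],[-0.05,-0.014,0,-0.03,0],[-0.05,-0.014,0,-0.035,0],[-0.05,-0.015,0,0,0]],
])

```text
time_s: 18.23
tcp_pos: [0.38, -0.327, 0.1614]
eef_rot: [3.133, -0.2, 0.003]
contact_force: [0.3, -0.5, -0.3]
gripper_width: -0.001
finger_force: 0.0
```

```bash
python3 - <<'E'
from h import *
s=bot.state(); print(s['tcp_pos'],s['eef_rot'])
r=snap('scene','s4.png')
a=cv2.imread('pics/s4.png')
cv2.imwrite('pics/c6.png',cv2.resize(a[140:290,120:410],None,fx=2.7,fy=2.7,interpolation=cv2.INTER_CUBIC))
E
```

```text
[ 0.37998535 -0.32700395  0.16142279] [ 3.13330214 -0.19986623  0.00340638]
```

View pics/c6.png

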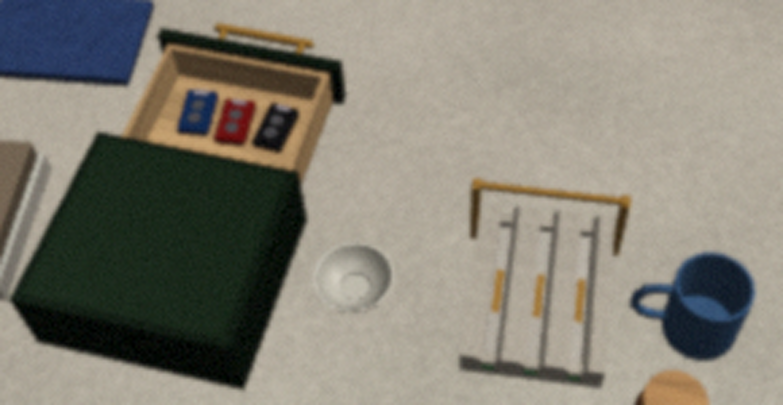

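>>> servo_tool([
  [[0,0,-0.05,0,0],[0,0,-0.05,0,0],[0,0,-0.025,0,0],[0.015,0,0,0,0],[0.02,0,0,0,0]],
])

```text
time_s: 18.9
tcp_pos: [0.4176, -0.327, 0.0363]
eef_rot: [3.134, -0.201, 0.002]
contact_force: [-1.8, 0.4, -0.2]
gripper_width: 0.004
finger_force: 0.9
```

>>> servo_tool([
  [[0.025,0,0,0,0],[0.03,0,0,0,0],[0.03,0,0,0,0],[0.025,0,0,0,0],[0.012,0,0,0,0]],
])

```text
time_s: 19.52
tcp_pos: [0.5413, -0.3267, 0.0367]
eef_rot: [3.133, -0.198, 0.005]
contact_force: [-1.8, -1.5, 0.1]
gripper_width: -0.001
finger_force: 1.5
```

>>> servo_tool([
  [[0.004,0,0,0,0],[0.003,0,0,0,0]],
])

```text
time_s: 19.77
tcp_pos: [0.5447, -0.3264, 0.0351]
eef_rot: [-3.135, 0.2, 0.0]
contact_force: [-1.0, 0.7, 1.3]
gripper_width: -0.001
finger_force: 0.6
```

Keep pushing gently until the force rises.

>>> servo_tool([
  [[0.003,0,0,0,0],[0.002,0,0,0,0]],
])

```text
time_s: 20.02
tcp_pos: [0.5496, -0.3265, 0.0347]
eef_rot: [-3.135, 0.201, 0.001]
contact_force: [-0.6, 0.4, 0.8]
gripper_width: 0.0
finger_force: 0.6
```

>>> servo_tool([
  [[0.002,0,0,0,0],[0.002,0,0,0,0]],
])

```text
time_s: 20.27
tcp_pos: [0.5529, -0.3263, 0.0345]
eef_rot: [-3.135, 0.2, 0.003]
contact_force: [-14.2, -4.1, 7.8]
gripper_width: 0.001
finger_force: 7.0
```

>>> servo_tool([
  [[0.002,0,0,0,0],[0,0,0,0,0]],
])

```text
time_s: 20.52
tcp_pos: [0.553, -0.3262, 0.0344]
eef_rot: [-3.134, 0.2, 0.008]
contact_force: [-20.6, -4.5, 11.8]
gripper_width: -0.005
finger_force: 9.9
```

>>> servo_tool([
  [[-0.02,0,0,0,0],[-0.02,0,0.02,0,0],[0,0,0.06,0,0],[0,0,0.06,0,0],[0,0.03,0.045,0.026,0.024]],
])

```text
time_s: 21.15
tcp_pos: [0.5165, -0.2979, 0.2225]
eef_rot: [3.136, -0.162, 0.004]
contact_force: [0.9, 0.4, -0.6]
gripper_width: 0.199
finger_force: 0.0
```

>>> servo_tool([
  [[0,0.06,0,0.026,0.024],[0,0.06,0,0.026,0.024],[0,0.06,0,0.026,0.024],[0,0.06,0,0.026,0.024],[0,0.06,0,0.026,0.024]],
])

```text
time_s: 21.78
tcp_pos: [0.5159, 0.0054, 0.22]
eef_rot: [-3.141, -0.046, -0.001]
contact_force: [2.1, 1.1, 0.4]
gripper_width: 0.28
finger_force: 0.0
```

>>> servo_tool([
  [[0,0.06,0,0.026,0.024],[0,0.06,0,0.026,0.024],[0,0.06,0,0.026,0.024],[0,0.06,0,0.026,0.024],[0,0.06,0,0,0.024]],
])

```text
time_s: 22.4
tcp_pos: [0.5157, 0.3057, 0.2198]
eef_rot: [-3.134, -0.209, -0.001]
contact_force: [0.3, -1.4, 0.0]
gripper_width: 0.276
finger_force: 0.0
```

```bash
python3 - <<'E'
from h import *
s=bot.state(); print(s['tcp_pos'],s['eef_rot'],s['qpos'].round(2),s['gripper_width'])
r=snap('wrist','w7.png');r=snap('scene','s5.png')
a=cv2.imread('pics/s5.png');b=cv2.imread('pics/w7.png')
a=cv2.resize(a[150:250,120:270],None,fx=1.6,fy=1.6); a=cv2.copyMakeBorder(a,0,260,0,0,cv2.BORDER_CONSTANT)
cv2.imwrite('pics/c7.png',cv2.hconcat([a,b]))
E
```

```text
[0.5157315  0.3057061  0.21984967] [-3.13442763e+00 -2.08831154e-01 -9.08652561e-04] [ 0.48  0.42  1.73 -0.    0.99  1.92] 0.2760779223481243
```

View pics/c7.png

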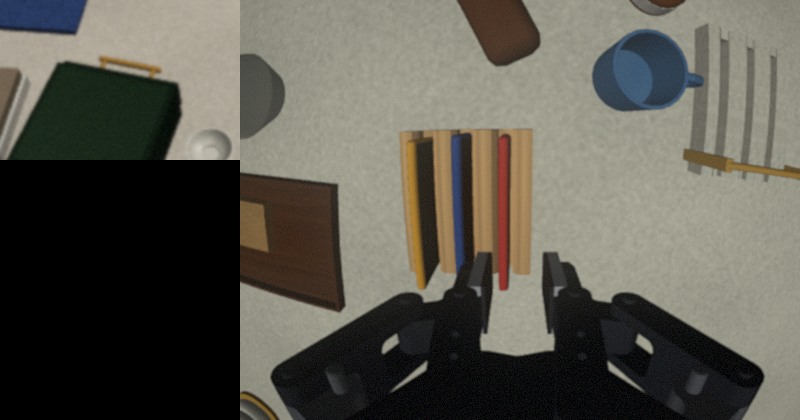

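```bash
python3 - <<'E'
from h import *
r=ld('w7')
for n,a,b in [('red',(265,137),(264,289)),('blue',(217.5,137),(219.5,272)),('yel',(172.5,141),(181.5,287))]:
    A,B=px2w(r,*a,.08,True),px2w(r,*b,.08,True); d=A-B
    print(n,A.round(4),B.round(4),((A+B)/2).round(4),np.hypot(*d[:2]).round(4),np.degrees(np.arctan2(d[1],d[0])).round(2))
# dock: bar left end post top etc.
for p,z in [((447,154),.092),((465,28),.034)]: print(p,px2w(r,*p,z,True).round(4))
E
```

```text
red [0.5695 0.3232 0.08  ] [0.4238 0.3062 0.08  ] [0.4966 0.3147 0.08  ] 0.1466 6.63
blue [0.5647 0.3645 0.08  ] [0.4362 0.3516 0.08  ] [0.5004 0.3581 0.08  ] 0.1291 5.73
yel [0.5572 0.4055 0.08  ] [0.4124 0.3899 0.08  ] [0.4848 0.3977 0.08  ] 0.1456 6.13
(447, 154) [0.5827 0.1574 0.092 ]
(465, 28) [0.7334 0.1203 0.034 ]
```

>>> servo_tool([
  [[0.013,0.0075,-0.05,0,0.024],[0.013,0.0075,-0.05,0,0.024],[0,0,-0.04,0,0.024],[0,0,-0.03,0,0.024],[0,0,-0.007,0,0.024]],
])

```text
time_s: 23.12
tcp_pos: [0.5409, 0.3176, 0.0409]
eef_rot: [3.133, 0.207, -0.004]
contact_force: [-0.4, 0.3, 0.5]
gripper_width: 0.279
finger_force: 0.0
```

>>> servo_tool([
  [[0,0,0,0,0.0],[0,0,0,0,0.0],[0,0,0,0,0.0]],
], squeeze=20)

```text
time_s: 23.5
tcp_pos: [0.5426, 0.3189, 0.0439]
eef_rot: [-3.134, -0.208, -0.003]
contact_force: [0.5, 1.8, -0.7]
gripper_width: 0.114
finger_force: 23.8
```

>>> servo_tool([
  [[0,0,0.006,0,0.0],[0,0,0.006,0,0.0],[0,0,0.006,0,0.0],[0,0,0.006,0,0.0],[0,0,0,0,0.0]],
])

```text
time_s: 24.12
tcp_pos: [0.5422, 0.3186, 0.0673]
eef_rot: [-3.135, -0.208, -0.001]
contact_force: [-0.3, -0.5, -2.5]
gripper_width: 0.116
finger_force: 23.5
```

```bash
python3 - <<'E'
from h import *
s=bot.state(); print(s['tcp_pos'],s['eef_rot'],s['contact_force'],s['torque'])
r=snap('side','d1.png'); r=snap('scene','s6.png')
a=cv2.imread('pics/s6.png')[150:260,380:500];b=cv2.imread('pics/d1.png')[140:230,130:270]
a=cv2.resize(a,None,fx=3.5,fy=3.5,interpolation=cv2.INTER_CUBIC);b=cv2.resize(b,(370,385*90*370//(140*385)) ,interpolation=cv2.INTER_CUBIC)
b=cv2.copyMakeBorder(b,0,385-b.shape[0],0,0,cv2.BORDER_CONSTANT)
cv2.imwrite('pics/c8.png',cv2.hconcat([a,b]))
E
```

```text
[0.54216544 0.31855651 0.06732463] [-3.13450396e+00 -2.08133319e-01 -1.13453308e-03] [-0.26521054 -0.45904579 -2.53851559] [ 0.03211474 -0.07872033 -0.02935934]
```

View pics/c8.png

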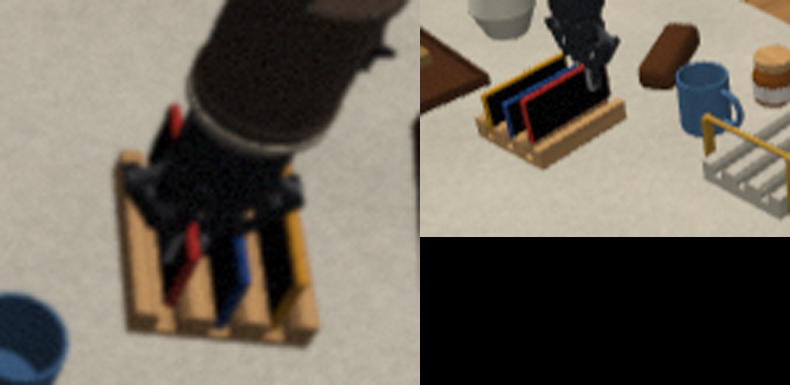

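```bash
cat >> h.py <<'E'
def mask(im,col):
    h=cv2.cvtColor(im,cv2.COLOR_RGB2HSV).astype(int); H,S,V=h[...,0],h[...,1],h[...,2]
    if col=='red': return ((H<8)|(H>172))&(S>150)&(V>60)
    if col=='blue': return (H>105)&(H<125)&(S>140)&(V>45)
    return (H>15)&(H<28)&(S>150)&(V>80)
def phone_corners(g,psi,th,along,depth):
    # g grasp pt; along: grip offset from phone centre toward +x; depth: grasp below top edge; th: near end down
    ux=np.array([np.cos(psi)*np.cos(th),np.sin(psi)*np.cos(th),np.sin(th)]); uz=np.array([-np.cos(psi)*np.sin(th),-np.sin(psi)*np.sin(th),np.cos(th)])
    o=np.asarray(g)-ux*along-uz*(72e-3-depth)
    return {k:o+ux*x+uz*z for k,x,z in [('NB',-.075,0),('NT',-.075,.072),('FB',.075,0),('FT',.075,.072)]},o
E
python3 - <<'E'
from h import *
g=np.array([.5422,.3186,.0673+.0187])
for n,f in [('side','d1'),('scene','s6')]:
    r=ld(f); m=mask(r['color'],'red')
    if n=='side': m[:, :140]=0; m[:,270:]=0; m[:140]=0; m[200:]=0
    else: m[:,:380]=0; m[:170]=0;m[260:]=0
    k,l,st,ce=cv2.connectedComponentsWithStats(m.astype(np.uint8))
    for i in range(1,k):
        if st[i,4]>3:
            p=np.argwhere(l==i)[:,::-1]; print(n,st[i].tolist(),'L',p[p[:,0]==p[:,0].min()][[0,-1]].tolist(),'R',p[p[:,0]==p[:,0].max()][[0,-1]].tolist(),'T',p[p[:,1]==p[:,1].min()][[0,-1]].tolist(),'B',p[p[:,1]==p[:,1].max()][[0,-1]].tolist())
    for th in [0,10]:
        c,o=phone_corners(g,np.radians(6.9),np.radians(th),.045,.0175)
        print(n,th,{k:w2px(r,v).round(1).tolist() for k,v in c.items()})
E
```

```text
side [168, 164, 24, 31, 89] L [[168, 178], [168, 181]] R [[191, 164], [191, 166]] T [[191, 164], [191, 164]] B [[172, 194], [172, 194]]
side 0 {'NB': [171.0, 194.3], 'NT': [167.2, 177.8], 'FB': [201.4, 176.3], 'FT': [198.8, 160.4]}
side 10 {'NB': [174.4, 197.2], 'NT': [168.1, 182.9], 'FB': [202.9, 174.0], 'FT': [197.9, 159.7]}
scene [428, 181, 5, 8, 21] L [[428, 182], [428, 182]] R [[432, 185], [432, 185]] T [[429, 181], [430, 181]] B [[429, 188], [430, 188]]
scene [428, 213, 10, 24, 58] L [[428, 236], [428, 236]] R [[437, 222], [437, 222]] T [[435, 213], [435, 213]] B [[428, 236], [428, 236]]
scene 0 {'NB': [423.2, 194.6], 'NT': [430.2, 179.2], 'FB': [427.5, 238.4], 'FT': [435.3, 224.2]}
scene 10 {'NB': [421.6, 201.7], 'NT': [428.0, 183.5], 'FB': [428.4, 240.1], 'FT': [435.8, 222.0]}
```

```bash
python3 - <<'E'
from h import *
from scipy.optimize import least_squares
obs=[]
for n,fs,roi in [('scene',['scene0','s1','s2','s3','s4','s5'],(285,205,360,240)),('side',['side0','d1'],(230,180,275,222))]:
    im=np.mean([ld(f)['color'].astype(float) for f in fs],0).astype(np.uint8); r=ld(fs[0])
    x0,y0,x1,y1=roi; h=cv2.cvtColor(im,cv2.COLOR_RGB2HSV).astype(int)
    m=np.zeros(im.shape[:2],bool); m[y0:y1,x0:x1]=((h[...,0]>12)&(h[...,0]<28)&(h[...,1]>120)&(h[...,2]>90))[y0:y1,x0:x1]
    print(n,m.sum()); 
    for y in range(y0,y1): print(''.join('#' if v else '.' for v in m[y,x0:x1]))
E
```

```text
scene 117
...........................................................................
...........................................................................
..........####.............................................................
..........###########......................................................
..........###################..............................................
..........#.#...........##############.....................................
................................###############............................
........................................################...................
.................................................###################.......
..........................................................##########.......
................................................................####.......
.................................................................###.......
...........................................................................
...........................................................................
..........................
[... 2810 characters left out ...]
....####..
......................................#####..
.......................................####..
.......................................####..
.......................................####..
.......................................####..
.......................................####..
.......................................####..
.......................................####..
.......................................####..
.......................................####..
.......................................####..
.......................................####..
.......................................####..
.......................................####..
........................................##...
```

```bash
cat > fit.py <<'E'
from h import *
from scipy.optimize import minimize
def boxpts(x0,x1,y0,y1,z0,z1): return np.array([[x,y,z] for x in(x0,x1) for y in(y0,y1) for z in(z0,z1)])
cy=lambda y0,y1: np.array([[-.07+.004*np.cos(a),y,.092+.004*np.sin(a)] for a in np.linspace(0,2*np.pi,12) for y in(y0,y1)])
def render(r,p,parts,K=8):
    c,s=np.cos(p[2]),np.sin(p[2]); m=np.zeros((420*K//4,560*K//4),np.uint8)
    X0,Y0=ROI; m=np.zeros((60*K,100*K),np.uint8)
    for q in parts:
        w=np.c_[p[0]+c*q[:,0]-s*q[:,1],p[1]+s*q[:,0]+c*q[:,1],q[:,2]]
        u=np.array([w2px(r,a) for a in w]); u=((u+.5-[X0,Y0])*K).astype(np.float32)
        cv2.fillConvexPoly(m,cv2.convexHull(u).astype(np.int32),255)
    return cv2.resize(m,(100,60),interpolation=cv2.INTER_AREA)/255.
posts=[boxpts(-.077,-.063,s*.0745-.0045,s*.0745+.0045,.03,.094) for s in(1,-1)]
tops=[boxpts(-.077,-.063,s*.0745-.0045,s*.0745+.0045,.088,.094) for s in(1,-1)]
res=[]
D=[]
for n,fs,roi,rect in [('scene',['scene0','s1','s2','s3','s4','s5'],(280,190),(285,205,360,219)),('side',['side0','d1'],(220,175),(230,180,275,222))]:
    im=np.mean([ld(f)['color'].astype(float) for f in fs],0).astype(np.uint8); r=ld(fs[0])
    x0,y0,x1,y1=rect; h=cv2.cvtColor(im,cv2.COLOR_RGB2HSV).astype(int)
    m=np.zeros(im.shape[:2]); m[y0:y1,x0:x1]=((h[...,0]>12)&(h[...,0]<28)&(h[...,1]>120)&(h[...,2]>90))[y0:y1,x0:x1]
    D.append((n,r,roi,m[roi[1]:roi[1]+60,roi[0]:roi[0]+100],[cy(-.0745,.0745)]+(tops if n=='scene' else posts)))
def cost(p,ds):
    global ROI; e=0
    for n,r,roi,m,parts in ds:
        ROI=roi; a=render(r,p,parts); a=cv2.GaussianBlur(a,(0,0),1.0); b=cv2.GaussianBlur(m,(0,0),1.0); e+=((a-b)**2).sum()/m.sum()
    return e
p0=np.array([.657,.04,np.radians(5.5)])
sim=p0+np.array([[0,0,0],[.006,0,0],[0,.006,0],[0,0,.05]])
for ds in (D[:1],D[1:],D):
    o=minimize(cost,p0,args=(ds,),method='Nelder-Mead',options=dict(initial_simplex=sim,xatol=1e-4,fatol=1e-5)); print([d[0] for d in ds],o.x[:2].round(4),np.degrees(o.x[2]).round(2),round(o.fun,4))
E
python3 fit.py
```

```text
['scene'] [0.6588 0.0381] 5.15 0.1573
['side'] [0.6598 0.0391] 5.5 0.0944
['scene', 'side'] [0.6585 0.0383] 5.56 0.2559
```

>>> servo_tool([
  [[0,0,0.03,0,0],[0,0,0.04,0,0],[0,0,0.025,0,0],[0.0047,-0.055,0,-0.006,0],[0.0047,-0.055,0,-0.006,0]],
], squeeze=30)

```text
time_s: 24.85
tcp_pos: [0.5512, 0.2077, 0.1618]
eef_rot: [3.136, 0.192, 0.001]
contact_force: [1.2, -0.3, -2.8]
gripper_width: 0.11
finger_force: 31.0
```

>>> servo_tool([
  [[0.0047,-0.055,0,-0.006,0],[0.0047,-0.055,0,-0.006,0],[0.0047,-0.055,0,-0.006,0],[0.0047,-0.055,0,-0.008,0],[0,0,0,0,0]],
])

```text
time_s: 25.48
tcp_pos: [0.5702, -0.015, 0.1615]
eef_rot: [3.138, 0.142, -0.0]
contact_force: [-0.3, 0.9, -2.1]
gripper_width: 0.108
finger_force: 31.0
```

```bash
cat > tilt.py <<'E'
import sys
from h import *
from scipy.optimize import minimize
def seg(im,col,rect):
    x0,y0,x1,y1=rect; m=np.zeros(im.shape[:2]); m[y0:y1,x0:x1]=mask(im,col)[y0:y1,x0:x1]; return m
def show(col,th0=0,along=.045,depth=.0175,go=True):
    s=bot.state(); print(s['tcp_pos'].round(4),s['eef_rot'].round(3),'F',s['contact_force'].round(1),'M',s['torque'].round(2))
    g=s['tcp_pos']+[0,0,.0187]; psi=2*np.arctan2(s['eef_rot'][1],s['eef_rot'][0]); psi=(psi+np.pi/2)%np.pi-np.pi/2
    print('psi',np.degrees(psi).round(1))
    for n in ['side','scene']:
        r=bot.read_camera(n); c,o=phone_corners(g,psi,np.radians(10),along,depth); P=np.array([w2px(r,v) for v in c.values()])
        x0,y0=(P.min(0)-14).astype(int); x1,y1=(P.max(0)+14).astype(int)
        k,l,st,ce=cv2.connectedComponentsWithStats(seg(r['color'],col,(x0,y0,x1,y1)).astype(np.uint8))
        for i in range(1,k):
            if st[i,4]>6:
                p=np.argwhere(l==i)[:,::-1]; f=lambda q:p[q][[0,-1]].tolist()
                print(n,'area',st[i,4],'L',f(p[:,0]==p[:,0].min()),'R',f(p[:,0]==p[:,0].max()),'T',f(p[:,1]==p[:,1].min()),'B',f(p[:,1]==p[:,1].max()))
        for th in [0,8,16]:
            c,o=phone_corners(g,psi,np.radians(th),along,depth); print(n,th,{k:w2px(r,v).round(1).tolist() for k,v in c.items()})
if __name__=='__main__': show(sys.argv[1],*[float(a) for a in sys.argv[2:]])
E
python3 tilt.py red
```

```text
[ 0.5702 -0.015   0.1615] [ 3.138  0.142 -0.   ] F [-0.3  0.9 -2.1] M [ 0.06 -0.07 -0.04]
psi 5.2
side area 115 L [[230, 190], [230, 192]] R [[256, 173], [256, 175]] T [[255, 173], [256, 173]] B [[232, 207], [233, 207]]
side 0 {'NB': [232.2, 209.2], 'NT': [230.0, 190.1], 'FB': [264.4, 187.5], 'FT': [263.6, 169.0]}
side 8 {'NB': [234.6, 211.9], 'NT': [230.2, 194.9], 'FB': [265.8, 185.3], 'FT': [263.0, 168.3]}
side 16 {'NB': [237.5, 213.9], 'NT': [231.0, 199.3], 'FB': [267.1, 183.0], 'FT': [262.3, 167.8]}
scene area 75 L [[307, 184], [307, 185]] R [[313, 172], [313, 174]] T [[310, 171], [312, 171]] B [[309, 189], [310, 189]]
scene area 9 L [[308, 193], [308, 197]] R [[309, 191], [309, 196]] T [[309, 191], [309, 191]] B [[308, 197], [308, 197]]
scene 0 {'NB': [312.6, 161.1], 'NT': [314.1, 143.3], 'FB': [306.8, 204.0], 'FT': [308.1, 187.2]}
scene 8 {'NB': [312.0, 167.2], 'NT': [313.7, 147.3], 'FB': [306.6, 205.2], 'FT': [308.3, 185.3]}
scene 16 {'NB': [311.3, 173.4], 'NT': [313.4, 151.8], 'FB': [306.4, 206.0], 'FT': [308.5, 183.4]}
```

>>> servo_tool([
  [[0,0.003,-0.012,0,0],[0,0,-0.01,0,0],[0,0,-0.006,0,0],[0,0,-0.003,0,0]],
], squeeze=20)

```text
time_s: 26.08
tcp_pos: [0.5698, -0.0081, 0.13]
eef_rot: [-3.138, -0.149, 0.001]
contact_force: [0.6, 0.9, -2.1]
gripper_width: 0.113
finger_force: 31.0
```

>>> servo_tool([
  [[0,0,-0.002,0,0],[0,0,-0.002,0,0]],
])

```text
time_s: 26.32
tcp_pos: [0.5698, -0.0082, 0.1285]
eef_rot: [-3.138, -0.148, -0.0]
contact_force: [-20.6, 2.9, 54.1]
gripper_width: 0.114
finger_force: 39.2
```

>>> servo_tool([
  [[0,0,-0.002,0,0],[0,0,0,0,0]],
])

```text
time_s: 26.58
tcp_pos: [0.5694, -0.0081, 0.1268]
eef_rot: [-3.138, -0.149, 0.0]
contact_force: [-17.9, 3.0, 40.6]
gripper_width: 0.117
finger_force: 37.3
```

```bash
python3 tilt.py red | grep -v scene
```

```text
[ 0.5694 -0.0081  0.1268] [-3.138 -0.149  0.   ] F [-17.9   3.   40.6] M [0.79 2.46 0.1 ]
psi 5.4
side area 114 L [[230, 199], [230, 205]] R [[255, 181], [255, 183]] T [[254, 181], [255, 181]] B [[232, 216], [233, 216]]
side 0 {'NB': [231.7, 217.1], 'NT': [229.5, 198.7], 'FB': [263.2, 195.1], 'FT': [262.4, 177.3]}
side 8 {'NB': [234.1, 219.7], 'NT': [229.8, 203.3], 'FB': [264.6, 193.0], 'FT': [261.7, 176.7]}
side 16 {'NB': [236.9, 221.5], 'NT': [230.5, 207.5], 'FB': [265.8, 190.8], 'FT': [261.0, 176.2]}
```

>>> servo_tool([
  [[0,0,0.015,0,0],[0,0,0.02,0,0],[-0.0045,0.0545,0,0.006,0],[-0.0045,0.0545,0,0.006,0],[-0.0045,0.0545,0,0.006,0]],
], squeeze=30)

```text
time_s: 27.3
tcp_pos: [0.5567, 0.1566, 0.1603]
eef_rot: [-3.136, -0.176, -0.002]
contact_force: [0.6, -0.6, -1.8]
gripper_width: 0.116
finger_force: 31.0
```

>>> servo_tool([
  [[-0.0045,0.0545,0,0.006,0],[-0.0045,0.0545,0,0.006,0],[-0.0045,0.0545,0,0.008,0],[0,0,0,0,0]],
])

```text
time_s: 27.8
tcp_pos: [0.5428, 0.3223, 0.16]
eef_rot: [-3.133, -0.214, -0.002]
contact_force: [-0.1, -1.2, -2.5]
gripper_width: 0.114
finger_force: 31.0
```

```bash
python3 tilt.py red | grep -v scene
```

```text
[0.5428 0.3223 0.16  ] [-3.133e+00 -2.140e-01 -2.000e-03] F [-0.1 -1.2 -2.5] M [-0.06 -0.12 -0.  ]
psi 7.8
side area 75 L [[163, 155], [163, 159]] R [[187, 141], [187, 143]] T [[187, 141], [187, 141]] B [[167, 172], [167, 172]]
side 0 {'NB': [166.0, 172.6], 'NT': [162.0, 154.8], 'FB': [197.5, 155.2], 'FT': [194.7, 138.1]}
side 8 {'NB': [168.9, 175.4], 'NT': [162.7, 159.3], 'FB': [198.7, 153.4], 'FT': [194.0, 137.4]}
side 16 {'NB': [172.0, 177.5], 'NT': [163.9, 163.3], 'FB': [199.8, 151.3], 'FT': [193.2, 136.8]}
```

>>> servo_tool([
  [[0,-0.0035,-0.03,0,0],[0,0,-0.04,0,0],[0,0,-0.03,0,0],[0,0,-0.01,0,0],[0,0,-0.004,0,0]],
], squeeze=20)

```text
time_s: 28.52
tcp_pos: [0.546, 0.3172, 0.0493]
eef_rot: [-3.13, -0.204, -0.01]
contact_force: [-12.6, 19.2, 53.0]
gripper_width: 0.113
finger_force: 39.4
```

>>> servo_tool([
  [[0,0,-0.001,0,0.024],[0,0,0,0,0.024],[0,0,0,0,0.024]],
])

```text
time_s: 28.9
tcp_pos: [0.5432, 0.3142, 0.0447]
eef_rot: [3.135, 0.206, -0.0]
contact_force: [0.5, -1.5, -1.0]
gripper_width: 0.286
finger_force: 0.1
```

>>> servo_tool([
  [[-0.015,-0.002,0,0,0.024],[-0.015,-0.002,0,0,0.024],[-0.0147,-0.002,0,0,0.024],[0,0,0,0,0.024]],
])

```text
time_s: 29.4
tcp_pos: [0.4967, 0.3088, 0.0447]
eef_rot: [3.134, 0.209, -0.002]
contact_force: [0.6, -0.5, 0.3]
gripper_width: 0.283
finger_force: 0.0
```

>>> servo_tool([
  [[0,0,0,0,0.0],[0,0,0,0,0.0],[0,0,0,0,0.0]],
], squeeze=20)

```text
time_s: 29.78
tcp_pos: [0.4984, 0.3102, 0.0449]
eef_rot: [-3.133, -0.207, -0.0]
contact_force: [-8.2, 11.0, 3.5]
gripper_width: 0.135
finger_force: 19.2
```

```bash
python3 tilt.py red 0 0 .0175 | grep -v scene
```

```text
[0.4984 0.3102 0.0449] [-3.133 -0.207 -0.   ] F [-8.2 11.   3.5] M [ 2.3   1.38 -0.01]
psi 7.6
side area 72 L [[169, 183], [169, 187]] R [[184, 175], [184, 177]] T [[183, 175], [184, 175]] B [[171, 197], [171, 197]]
side 0 {'NB': [172.9, 199.5], 'NT': [169.3, 183.4], 'FB': [202.6, 181.2], 'FT': [200.1, 165.6]}
side 8 {'NB': [175.1, 200.5], 'NT': [169.4, 186.0], 'FB': [203.6, 178.1], 'FT': [199.1, 163.6]}
side 16 {'NB': [177.5, 201.1], 'NT': [169.9, 188.5], 'FB': [204.1, 175.0], 'FT': [197.9, 161.9]}
```

>>> servo_tool([
  [[0,0,0.02,0,0],[0,0,0.04,0,0],[0,0,0.05,0,0],[0.005,-0.0545,0.01,-0.006,0],[0.005,-0.0545,0,-0.006,0]],
])

```text
time_s: 30.5
tcp_pos: [0.5096, 0.1995, 0.1661]
eef_rot: [-3.135, -0.191, -0.005]
contact_force: [1.6, 0.4, -1.4]
gripper_width: 0.116
finger_force: 22.6
```

>>> servo_tool([
  [[0.005,-0.0545,0,-0.006,0],[0.005,-0.0545,0,-0.006,0],[0.005,-0.0545,0,-0.006,0],[0.005,-0.054,0,-0.008,0],[0,0,0,0,0]],
])

```text
time_s: 31.12
tcp_pos: [0.5292, -0.021, 0.1648]
eef_rot: [3.138, 0.142, 0.001]
contact_force: [-0.2, 1.2, -1.8]
gripper_width: 0.114
finger_force: 22.6
```

>>> servo_tool([
  [[0,0,-0.015,0,0],[0,0,-0.01,0,0],[0,0,0,0,0]],
])

```text
time_s: 31.5
tcp_pos: [0.5275, -0.0164, 0.1384]
eef_rot: [-3.138, -0.151, 0.004]
contact_force: [-0.3, -0.4, -1.8]
gripper_width: 0.113
finger_force: 22.5
```

```bash
python3 tilt.py red 0 0 .0175 | grep -v scene
```

```text
[ 0.5275 -0.0164  0.1384] [-3.138 -0.151  0.004] F [-0.3 -0.4 -1.8] M [ 0.02 -0.02  0.05]
psi 5.5
side area 86 L [[231, 196], [231, 205]] R [[247, 186], [247, 186]] T [[246, 185], [246, 185]] B [[233, 214], [233, 214]]
side 0 {'NB': [232.9, 214.4], 'NT': [230.8, 195.8], 'FB': [264.5, 192.5], 'FT': [263.7, 174.5]}
side 8 {'NB': [235.1, 215.5], 'NT': [230.7, 198.8], 'FB': [265.7, 188.9], 'FT': [262.9, 172.2]}
side 16 {'NB': [237.4, 216.1], 'NT': [231.0, 201.7], 'FB': [266.6, 185.3], 'FT': [261.9, 170.2]}
```

Level, centred. Now press down onto the bar in small steps.

>>> servo_tool([
  [[0,0,-0.003,0,0],[0,0,-0.002,0,0],[0,0,-0.002,0,0]],
])

```text
time_s: 31.98
tcp_pos: [0.5284, -0.0175, 0.1327]
eef_rot: [3.138, 0.148, 0.0]
contact_force: [-0.5, 0.2, -1.6]
gripper_width: 0.113
finger_force: 22.6
```

>>> servo_tool([
  [[0,0,-0.002,0,0],[0,0,-0.002,0,0]],
])

```text
time_s: 32.22
tcp_pos: [0.5272, -0.0175, 0.1288]
eef_rot: [-3.138, -0.148, 0.003]
contact_force: [-10.3, -0.7, 12.3]
gripper_width: 0.11
finger_force: 25.0
```

>>> servo_tool([
  [[0,0,-0.002,0,0],[0,0,-0.002,0,0],[0,0,0,0,0]],
])

```text
time_s: 32.6
tcp_pos: [0.5269, -0.0175, 0.1247]
eef_rot: [-3.138, -0.148, 0.004]
contact_force: [-7.5, -1.3, 6.7]
gripper_width: 0.115
finger_force: 24.8
```

```bash
python3 tilt.py red 0 0 .0175 | grep -v scene
```

```text
[ 0.5269 -0.0175  0.1247] [-3.138 -0.148  0.004] F [-7.5 -1.3  6.7] M [-0.06  0.93  0.04]
psi 5.4
side area 81 L [[231, 202], [231, 205]] R [[247, 189], [247, 191]] T [[246, 189], [247, 189]] B [[235, 218], [235, 218]]
side 0 {'NB': [233.3, 218.0], 'NT': [231.3, 199.6], 'FB': [264.8, 196.0], 'FT': [264.0, 178.2]}
side 8 {'NB': [235.5, 219.1], 'NT': [231.2, 202.7], 'FB': [266.0, 192.4], 'FT': [263.2, 176.0]}
side 16 {'NB': [237.8, 219.7], 'NT': [231.5, 205.5], 'FB': [266.9, 188.9], 'FT': [262.2, 174.1]}
```

>>> servo_tool([
  [[0,0,-0.003,0,0],[0,0,-0.003,0,0],[0,0,-0.003,0,0],[0,0,0,0,0]],
])

```text
time_s: 33.2
tcp_pos: [0.5257, -0.0175, 0.1153]
eef_rot: [-3.138, -0.148, 0.007]
contact_force: [-10.7, -0.6, 8.7]
gripper_width: 0.115
finger_force: 25.5
```

>>> servo_tool([
  [[0,0,0.02,0,0],[0,0,0.02,0,0],[0,0,0.005,0,0],[0,0,0,0,0]],
])

```text
time_s: 33.7
tcp_pos: [0.5284, -0.0175, 0.1606]
eef_rot: [3.138, 0.148, 0.001]
contact_force: [0.1, -0.2, -2.5]
gripper_width: 0.113
finger_force: 24.0
```

```bash
python3 tilt.py red 0 0 .0175 | grep -v scene
```

```text
[ 0.5284 -0.0175  0.1606] [3.138e+00 1.480e-01 1.000e-03] F [ 0.1 -0.2 -2.5] M [ 0.05 -0.   -0.  ]
psi 5.4
side area 88 L [[230, 195], [230, 196]] R [[246, 179], [246, 182]] T [[246, 179], [246, 179]] B [[236, 210], [236, 210]]
side 0 {'NB': [232.7, 208.8], 'NT': [230.6, 189.8], 'FB': [264.7, 187.1], 'FT': [263.9, 168.7]}
side 8 {'NB': [234.9, 210.0], 'NT': [230.5, 192.9], 'FB': [265.9, 183.4], 'FT': [263.1, 166.4]}
side 16 {'NB': [237.3, 210.7], 'NT': [230.8, 195.8], 'FB': [266.9, 179.8], 'FT': [262.0, 164.4]}
```

>>> servo_tool([
  [[0,0,0.015,0,0],[0.0425,0.0045,0,0,0],[0.0425,0.0045,0,0,0],[0.0425,0.0045,0,0,0],[0.0415,0.004,0,0,0]],
], squeeze=40)

```text
time_s: 34.42
tcp_pos: [0.6988, 0.0002, 0.1763]
eef_rot: [3.138, 0.149, 0.0]
contact_force: [-0.2, 0.2, -1.8]
gripper_width: 0.106
finger_force: 43.7
```

>>> servo_tool([
  [[0,0,-0.02,0,0],[0,0,-0.03,0,0],[0,0,0,0,0]],
])

```text
time_s: 34.8
tcp_pos: [0.6949, 0.0001, 0.1234]
eef_rot: [-3.138, -0.148, 0.008]
contact_force: [-0.1, -0.0, -1.2]
gripper_width: 0.111
finger_force: 43.4
```

```bash
python3 tilt.py red 0 0 .0175 | grep -v scene
```

```text
[6.949e-01 1.000e-04 1.234e-01] [-3.138 -0.148  0.008] F [-0.1 -0.  -1.2] M [ 0.02 -0.04 -0.04]
psi 5.4
side area 78 L [[266, 180], [266, 181]] R [[281, 166], [281, 167]] T [[281, 166], [281, 166]] B [[271, 195], [271, 195]]
side 0 {'NB': [268.1, 193.6], 'NT': [267.4, 175.9], 'FB': [294.9, 174.8], 'FT': [295.1, 157.7]}
side 8 {'NB': [269.7, 194.8], 'NT': [267.1, 178.8], 'FB': [296.0, 171.5], 'FT': [294.6, 155.6]}
side 16 {'NB': [271.6, 195.5], 'NT': [267.2, 181.5], 'FB': [297.0, 168.1], 'FT': [293.8, 153.7]}
```

>>> servo_tool([
  [[0,0,-0.025,0,0],[0,0,-0.015,0,0],[0,0,-0.009,0,0],[0,0,0,0,0]],
])

```text
time_s: 35.4
tcp_pos: [0.6972, 0.0, 0.0766]
eef_rot: [-3.138, -0.148, 0.001]
contact_force: [0.6, -0.1, -2.4]
gripper_width: 0.111
finger_force: 43.6
```

>>> servo_tool([
  [[-0.01,-0.001,-0.0027,0,0],[-0.01,-0.001,-0.0027,0,0],[-0.01,-0.001,-0.0027,0,0]],
])

```text
time_s: 35.78
tcp_pos: [0.6687, -0.0031, 0.0694]
eef_rot: [3.138, 0.148, 0.007]
contact_force: [7.5, 1.0, -6.6]
gripper_width: 0.108
finger_force: 42.8
```

>>> servo_tool([
  [[0.003,0,-0.004,0,0],[0,0,-0.002,0,0],[0,0,0,0,0]],
])

```text
time_s: 36.15
tcp_pos: [0.6703, -0.0029, 0.0624]
eef_rot: [-3.138, -0.148, 0.001]
contact_force: [0.0, 0.8, -2.9]
gripper_width: 0.107
finger_force: 43.5
```

```bash
python3 tilt.py red 0 0 .0175 | grep -v scene
```

```text
[ 0.6703 -0.0029  0.0624] [-3.138e+00 -1.480e-01  1.000e-03] F [ 0.   0.8 -2.9] M [ 0.09 -0.03 -0.04]
psi 5.4
side area 37 L [[266, 195], [266, 195]] R [[277, 185], [277, 185]] T [[276, 184], [276, 184]] B [[267, 196], [268, 196]]
side area 23 L [[262, 200], [262, 200]] R [[266, 207], [266, 209]] T [[263, 198], [263, 198]] B [[265, 209], [266, 209]]
side 0 {'NB': [264.1, 211.1], 'NT': [263.3, 194.4], 'FB': [290.7, 191.5], 'FT': [290.8, 175.2]}
side 8 {'NB': [265.8, 212.2], 'NT': [263.1, 197.1], 'FB': [291.9, 188.3], 'FT': [290.3, 173.2]}
side 16 {'NB': [267.7, 212.8], 'NT': [263.2, 199.7], 'FB': [292.8, 185.0], 'FT': [289.5, 171.4]}
```

>>> servo_tool([
  [[-0.006,-0.0005,0,0,0],[-0.006,-0.0005,0,0,0],[-0.005,-0.0005,-0.001,0,0],[-0.003,0,-0.001,0,0]],
])

```text
time_s: 36.75
tcp_pos: [0.6517, -0.0046, 0.0614]
eef_rot: [3.138, 0.148, 0.005]
contact_force: [9.0, 0.7, 8.1]
gripper_width: 0.107
finger_force: 44.8
```

```bash
python3 tilt.py red 0 0 .0175 | grep -v scene
```

```text
[ 0.6517 -0.0046  0.0614] [3.138 0.148 0.005] F [9.  0.7 8.1] M [ 0.09 -1.37 -0.01]
psi 5.4
side area 25 L [[266, 195], [266, 195]] R [[273, 187], [273, 189]] T [[273, 187], [273, 187]] B [[267, 196], [267, 196]]
side area 30 L [[259, 202], [259, 204]] R [[264, 199], [264, 199]] T [[263, 198], [263, 198]] B [[262, 212], [263, 212]]
side 0 {'NB': [260.5, 214.0], 'NT': [259.6, 197.1], 'FB': [287.6, 194.0], 'FT': [287.6, 177.7]}
side 8 {'NB': [262.2, 215.0], 'NT': [259.4, 199.9], 'FB': [288.7, 190.8], 'FT': [287.0, 175.7]}
side 16 {'NB': [264.1, 215.6], 'NT': [259.5, 202.5], 'FB': [289.6, 187.5], 'FT': [286.2, 173.9]}
```

>>> servo_tool([
  [[0.0027,0.0002,-0.0025,0,0],[0.0025,0.0002,-0.0025,0,0],[0,0,0,0,0]],
], squeeze=20)

```text
time_s: 37.22
tcp_pos: [0.6564, -0.0041, 0.0559]
eef_rot: [3.138, 0.148, 0.002]
contact_force: [2.2, -0.5, 5.4]
gripper_width: 0.112
finger_force: 45.1
```

>>> servo_tool([
  [[0.0022,0.0002,-0.0026,0,0],[0.0022,0.0002,-0.0026,0,0],[0,0,0,0,0]],
])

```text
time_s: 37.6
tcp_pos: [0.6609, -0.0037, 0.0507]
eef_rot: [3.138, 0.148, 0.002]
contact_force: [2.5, 0.2, 5.5]
gripper_width: 0.11
finger_force: 45.3
```

>>> servo_tool([
  [[0.002,0.0002,-0.0028,0,0],[0.002,0.0002,-0.0028,0,0],[0,0,0,0,0]],
])

```text
time_s: 37.98
tcp_pos: [0.6652, -0.0033, 0.0452]
eef_rot: [3.138, 0.148, 0.003]
contact_force: [3.9, 0.4, 6.3]
gripper_width: 0.111
finger_force: 45.3
```

```bash
python3 tilt.py red 0 0 .0175 | grep -v scene
```

```text
[ 0.6652 -0.0033  0.0452] [3.138e+00 1.480e-01 3.000e-03] F [3.9 0.4 6.3] M [ 0.03 -0.23  0.02]
psi 5.4
side area 26 L [[267, 196], [267, 196]] R [[276, 189], [276, 190]] T [[275, 189], [276, 189]] B [[267, 196], [270, 196]]
side area 29 L [[262, 200], [262, 211]] R [[264, 199], [264, 211]] T [[263, 199], [264, 199]] B [[263, 212], [263, 212]]
side 0 {'NB': [263.3, 215.7], 'NT': [262.5, 199.1], 'FB': [289.9, 195.9], 'FT': [289.9, 179.8]}
side 8 {'NB': [265.0, 216.7], 'NT': [262.3, 201.9], 'FB': [291.0, 192.6], 'FT': [289.4, 177.8]}
side 16 {'NB': [266.8, 217.2], 'NT': [262.4, 204.4], 'FB': [291.9, 189.4], 'FT': [288.6, 176.1]}
```

>>> servo_tool([
  [[0,0,-0.001,0,0],[0,0,-0.001,0,0],[0,0,0,0,0.02],[0,0,0,0,0.02],[0,0,0,0,0.02]],
])

```text
time_s: 38.7
tcp_pos: [0.6636, -0.0033, 0.0425]
eef_rot: [-3.138, -0.148, 0.001]
contact_force: [0.1, 0.4, 0.5]
gripper_width: 0.237
finger_force: 0.0
```

>>> servo_tool([
  [[0,0,0.03,0,0.02],[0,0,0.05,0,0.02],[0,0,0.03,0,0]],
])

```text
time_s: 39.08
tcp_pos: [0.6645, -0.0033, 0.155]
eef_rot: [3.138, 0.148, 0.002]
contact_force: [-0.3, -0.4, 0.1]
gripper_width: 0.035
finger_force: 0.0
```

```bash
cat > seat.py <<'E'
import sys
from h import *
def check(col,slot):
    psi=np.radians(5.4); c,s=np.cos(psi),np.sin(psi); y=[.042,0,-.042][slot]; o=np.array([.659-s*y,.0385+c*y,.008])
    for n in ['side','scene']:
        r=bot.read_camera(n); m=mask(r['color'],col)
        pr={}
        for k,x,z in [('NB',-.075,0),('NT',-.075,.072),('FB',.075,0),('FT',.075,.072)]: pr[k]=w2px(r,o+np.array([c*x,s*x,z])).round(1)
        P=np.array(list(pr.values())); x0,y0=(P.min(0)-10).astype(int); x1,y1=(P.max(0)+10).astype(int)
        q=np.zeros_like(m); q[y0:y1,x0:x1]=m[y0:y1,x0:x1]
        p=np.argwhere(q)[:,::-1]; f=lambda a:p[a][[0,-1]].tolist()
        print(n,len(p),'L',f(p[:,0]==p[:,0].min()),'R',f(p[:,0]==p[:,0].max()),'T',f(p[:,1]==p[:,1].min()),'B',f(p[:,1]==p[:,1].max()))
        print({k:v.tolist() for k,v in pr.items()})
check(sys.argv[1],int(sys.argv[2])); print(bot.state()['tcp_pos'])
E
python3 seat.py red 2
```

```text
side 82 L [[262, 200], [262, 209]] R [[289, 182], [289, 182]] T [[288, 182], [289, 182]] B [[263, 212], [263, 212]]
{'NB': [262.8, 216.3], 'NT': [262.0, 199.8], 'FB': [289.4, 196.4], 'FT': [289.5, 180.4]}
scene 120 L [[301, 253], [301, 268]] R [[307, 222], [307, 226]] T [[306, 221], [306, 221]] B [[301, 268], [301, 268]]
{'NB': [306.6, 224.6], 'NT': [307.7, 210.4], 'FB': [300.6, 271.6], 'FT': [301.5, 258.9]}
[ 0.66587127 -0.00338272  0.15644549]
```

>>> servo_tool([
  [[-0.0244,0.0512,0,0.004,0.024],[-0.0244,0.0512,0,0.004,0.024],[-0.0244,0.0512,0,0.004,0.024],[-0.0244,0.0512,0,0.004,0.024],[-0.0244,0.0512,0,0.004,0.024]],
])

```text
time_s: 39.8
tcp_pos: [0.5406, 0.2541, 0.152]
eef_rot: [3.136, 0.18, -0.001]
contact_force: [1.6, -0.0, -0.7]
gripper_width: 0.281
finger_force: 0.0
```

>>> servo_tool([
  [[-0.0244,0.0512,0,0.004,0.024],[-0.0244,0.0512,0,0.004,0.024],[0,0,0,0,0.024],[0,0,0,0,0.024]],
])

```text
time_s: 40.3
tcp_pos: [0.4927, 0.3549, 0.1521]
eef_rot: [3.135, 0.194, -0.001]
contact_force: [-0.2, -1.0, -0.1]
gripper_width: 0.286
finger_force: 0.0
```

```bash
python3 - <<'E'
from h import *
s=bot.state(); print(s['tcp_pos'],s['eef_rot'],s['gripper_width'])
r=snap('wrist','w8.png'); 
for col in ['blue','yel']:
    m=mask(r['color'],col); k,l,st,ce=cv2.connectedComponentsWithStats(m.astype(np.uint8))
    for i in range(1,k):
        if st[i,4]>60: print(col,st[i].tolist(),ce[i].round(1))
for n,c in [('blue',(.495,.3552)),('yel',(.486,.3963))]:
    for x in (-.075,.075): print(n,w2px(r,[c[0]+x*.9925,c[1]+x*.122,.08],True).round(1))
E
```

```text
[0.4927347  0.35486802 0.15212507] [ 3.13488626e+00  1.93675011e-01 -1.43942206e-03] 0.2859644546353269
blue [268, 257, 10, 54, 333] [271.7 287.4]
yel [204, 120, 18, 167, 1946] [212.3 197. ]
yel [545, 149, 15, 14, 79] [553.5 154.5]
blue [276.5 310.5]
blue [276.6 108.5]
yel [223.6 313.7]
yel [213.2 115.6]
```

>>> servo_tool([
  [[0.0023,0.0023,-0.04,0,0.024],[0,0,-0.04,0,0.024],[0,0,-0.022,0,0.024],[0,0,-0.005,0,0.024],[0,0,0,0,0.024]],
])

```text
time_s: 40.98
tcp_pos: [0.496, 0.3568, 0.0461]
eef_rot: [3.136, 0.191, 0.0]
contact_force: [-0.1, 0.5, -0.5]
gripper_width: 0.28
finger_force: 0.0
```

>>> servo_tool([
  [[0,0,0,0,0.0],[0,0,0,0,0.0],[0,0,0,0,0.0]],
], squeeze=20)

```text
time_s: 41.35
tcp_pos: [0.4961, 0.3577, 0.0468]
eef_rot: [-3.135, -0.192, -0.002]
contact_force: [1.0, -1.9, 7.7]
gripper_width: 0.113
finger_force: 26.2
```

>>> servo_tool([
  [[0,0,0.02,0,0],[0,0,0.04,0,0],[0,0,0.05,0,0],[0.0048,-0.0553,0.01,-0.005,0],[0.0048,-0.0553,0,-0.005,0]],
])

```text
time_s: 41.98
tcp_pos: [0.5056, 0.2463, 0.1674]
eef_rot: [-3.136, -0.179, -0.004]
contact_force: [1.9, -0.2, -2.0]
gripper_width: 0.108
finger_force: 24.8
```

>>> servo_tool([
  [[0.0048,-0.0553,0,-0.005,0],[0.0048,-0.0553,0,-0.005,0],[0.0048,-0.0553,0,-0.005,0],[0.0048,-0.0553,0,-0.003,0],[0,0,0,0,0]],
])

```text
time_s: 42.6
tcp_pos: [0.5245, 0.0224, 0.1662]
eef_rot: [3.138, 0.142, 0.001]
contact_force: [0.4, 0.5, -2.1]
gripper_width: 0.115
finger_force: 24.8
```

>>> servo_tool([
  [[0,0,-0.015,0,0],[0,0,-0.01,0,0],[0,0,0,0,0]],
])

```text
time_s: 42.98
tcp_pos: [0.5233, 0.0267, 0.1395]
eef_rot: [-3.138, -0.151, 0.004]
contact_force: [-0.5, 0.7, -2.2]
gripper_width: 0.11
finger_force: 24.7
```

```bash
python3 tilt.py blue 0 0 .0155 | grep -v scene
```

```text
[0.5233 0.0267 0.1395] [-3.138 -0.151  0.004] F [-0.5  0.7 -2.2] M [ 0.    0.02 -0.01]
psi 5.5
side area 74 L [[221, 192], [221, 198]] R [[236, 181], [236, 184]] T [[236, 181], [236, 181]] B [[224, 209], [224, 209]]
side 0 {'NB': [223.2, 209.3], 'NT': [220.8, 190.8], 'FB': [255.0, 188.1], 'FT': [253.9, 170.3]}
side 8 {'NB': [225.5, 210.4], 'NT': [220.9, 193.9], 'FB': [256.2, 184.5], 'FT': [253.1, 168.0]}
side 16 {'NB': [227.9, 211.0], 'NT': [221.2, 196.6], 'FB': [257.1, 180.9], 'FT': [252.0, 166.0]}
```

Same procedure: press to about 0.1165.

>>> servo_tool([
  [[0,0,-0.003,0,0],[0,0,-0.002,0,0],[0,0,-0.002,0,0],[0,0,-0.002,0,0],[0,0,-0.002,0,0]],
])

```text
time_s: 43.7
tcp_pos: [0.5229, 0.0256, 0.1299]
eef_rot: [-3.138, -0.148, 0.004]
contact_force: [-10.7, 0.3, 12.3]
gripper_width: 0.115
finger_force: 27.3
```

>>> servo_tool([
  [[0,0,-0.003,0,0],[0,0,-0.003,0,0],[0,0,-0.003,0,0],[0,0,-0.003,0,0],[0,0,0,0,0]],
])

```text
time_s: 44.32
tcp_pos: [0.5211, 0.0255, 0.1174]
eef_rot: [-3.138, -0.148, 0.009]
contact_force: [-13.0, -1.3, 9.5]
gripper_width: 0.113
finger_force: 29.5
```

>>> servo_tool([
  [[0,0,0.02,0,0],[0,0,0.025,0,0],[0,0,0.015,0,0],[0,0,0,0,0]],
], squeeze=40)

```text
time_s: 44.82
tcp_pos: [0.525, 0.0256, 0.1786]
eef_rot: [3.138, 0.148, 0.003]
contact_force: [0.4, 0.0, -2.7]
gripper_width: 0.112
finger_force: 39.8
```

```bash
python3 tilt.py blue 0 0 .0155 | grep -v scene
```

```text
[0.525  0.0256 0.1786] [3.138e+00 1.480e-01 3.000e-03] F [ 0.4  0.  -2.7] M [-0.03 -0.03  0.01]
psi 5.4
side area 81 L [[220, 186], [220, 188]] R [[236, 170], [236, 172]] T [[236, 170], [236, 170]] B [[226, 201], [226, 201]]
side 0 {'NB': [222.6, 199.4], 'NT': [220.1, 180.2], 'FB': [255.0, 178.5], 'FT': [253.8, 160.0]}
side 8 {'NB': [224.9, 200.6], 'NT': [220.1, 183.3], 'FB': [256.2, 174.9], 'FT': [253.1, 157.6]}
side 16 {'NB': [227.4, 201.3], 'NT': [220.5, 186.2], 'FB': [257.2, 171.2], 'FT': [252.0, 155.5]}
```

>>> servo_tool([
  [[0.042,0.004,0,0,0],[0.042,0.004,0,0,0],[0.042,0.004,0,0,0],[0.042,0.004,0,0,0],[0,0,-0.02,0,0]],
])

```text
time_s: 45.55
tcp_pos: [0.6953, 0.0419, 0.157]
eef_rot: [3.138, 0.149, 0.004]
contact_force: [-0.9, 0.4, -2.3]
gripper_width: 0.113
finger_force: 39.9
```

>>> servo_tool([
  [[0,0,-0.03,0,0],[0,0,-0.03,0,0],[0,0,-0.016,0,0],[0,0,-0.008,0,0],[0,0,0,0,0]],
])

```text
time_s: 46.18
tcp_pos: [0.6921, 0.0416, 0.0737]
eef_rot: [-3.138, -0.148, 0.001]
contact_force: [-0.1, 0.2, -1.4]
gripper_width: 0.112
finger_force: 39.8
```

>>> servo_tool([
  [[-0.009,-0.0009,-0.0035,0,0],[-0.009,-0.0009,-0.0035,0,0],[-0.008,-0.0008,-0.0025,0,0],[0,0,0,0,0]],
])

```text
time_s: 46.68
tcp_pos: [0.6654, 0.0389, 0.0643]
eef_rot: [-3.138, -0.148, 0.001]
contact_force: [0.9, -0.3, -2.0]
gripper_width: 0.112
finger_force: 39.8
```

>>> servo_tool([
  [[-0.006,-0.0005,0,0,0],[-0.006,-0.0005,0,0,0],[-0.004,-0.0005,-0.001,0,0],[0,0,0,0,0]],
])

```text
time_s: 47.18
tcp_pos: [0.65, 0.0375, 0.0633]
eef_rot: [-3.138, -0.148, 0.0]
contact_force: [-1.0, -0.3, -1.7]
gripper_width: 0.106
finger_force: 39.8
```

```bash
python3 tilt.py blue 0 0 .0155 | grep -v scene
```

```text
[0.65   0.0375 0.0633] [-3.138 -0.148  0.   ] F [-1.  -0.3 -1.7] M [0.01 0.02 0.05]
psi 5.4
side area 20 L [[257, 191], [257, 191]] R [[264, 182], [264, 185]] T [[264, 182], [264, 182]] B [[257, 191], [258, 191]]
side area 22 L [[250, 198], [250, 198]] R [[254, 194], [254, 207]] T [[254, 194], [254, 194]] B [[253, 207], [254, 207]]
side 0 {'NB': [252.0, 209.0], 'NT': [250.8, 192.3], 'FB': [279.2, 189.7], 'FT': [278.9, 173.5]}
side 8 {'NB': [253.8, 210.0], 'NT': [250.7, 195.0], 'FB': [280.4, 186.4], 'FT': [278.4, 171.4]}
side 16 {'NB': [255.8, 210.6], 'NT': [250.9, 197.5], 'FB': [281.3, 183.1], 'FT': [277.6, 169.6]}
```

>>> servo_tool([
  [[-0.002,-0.0002,-0.001,0,0],[0,0,-0.0015,0,0],[0,0,0,0,0]],
])

```text
time_s: 47.65
tcp_pos: [0.6496, 0.0374, 0.0613]
eef_rot: [3.138, 0.148, 0.004]
contact_force: [4.6, 1.3, 2.5]
gripper_width: 0.108
finger_force: 40.7
```

>>> servo_tool([
  [[0,0,-0.0015,0,0],[0,0,0,0,0]],
])

```text
time_s: 47.9
tcp_pos: [0.6503, 0.0374, 0.0605]
eef_rot: [3.138, 0.148, 0.006]
contact_force: [8.1, 0.5, 10.6]
gripper_width: 0.11
finger_force: 41.8
```

Now in contact with near stop and floor; level.

>>> servo_tool([
  [[0.0027,0.0002,-0.0025,0,0],[0.0025,0.0002,-0.0025,0,0],[0,0,0,0,0]],
], squeeze=20)

```text
time_s: 48.28
tcp_pos: [0.6551, 0.0378, 0.0552]
eef_rot: [3.138, 0.148, 0.005]
contact_force: [5.0, 0.5, 9.4]
gripper_width: 0.111
finger_force: 41.8
```

>>> servo_tool([
  [[0.0024,0.0002,-0.0026,0,0],[0.0024,0.0002,-0.0026,0,0],[0,0,0,0,0]],
])

```text
time_s: 48.65
tcp_pos: [0.6597, 0.0383, 0.0498]
eef_rot: [-3.138, -0.148, -0.004]
contact_force: [5.0, 1.8, 6.5]
gripper_width: 0.109
finger_force: 41.9
```

>>> servo_tool([
  [[0.002,0.0002,-0.0028,0,0],[0.002,0.0002,-0.0028,0,0],[0,0,0,0,0]],
])

```text
time_s: 49.02
tcp_pos: [0.6638, 0.0387, 0.0443]
eef_rot: [-3.138, -0.148, -0.004]
contact_force: [4.7, 1.3, 7.0]
gripper_width: 0.109
finger_force: 42.3
```

```bash
python3 tilt.py blue 0 0 .0155 | grep -v scene
```

```text
[0.6638 0.0387 0.0443] [-3.138 -0.148 -0.004] F [4.7 1.3 7. ] M [ 0.15 -0.33 -0.05]
psi 5.4
side area 20 L [[259, 192], [259, 192]] R [[267, 185], [267, 187]] T [[267, 185], [267, 185]] B [[259, 192], [260, 192]]
side area 23 L [[253, 196], [253, 201]] R [[256, 195], [256, 195]] T [[254, 195], [256, 195]] B [[254, 207], [254, 207]]
side 0 {'NB': [255.0, 211.4], 'NT': [253.9, 195.0], 'FB': [281.6, 192.1], 'FT': [281.4, 176.2]}
side 8 {'NB': [256.7, 212.3], 'NT': [253.8, 197.6], 'FB': [282.8, 188.9], 'FT': [280.9, 174.2]}
side 16 {'NB': [258.7, 212.9], 'NT': [253.9, 200.1], 'FB': [283.7, 185.7], 'FT': [280.1, 172.5]}
```

>>> servo_tool([
  [[0,0,-0.001,0,0],[0,0,-0.001,0,0],[0,0,0,0,0.02],[0,0,0,0,0.02],[0,0,0,0,0.02]],
])

```text
time_s: 49.75
tcp_pos: [0.6619, 0.0385, 0.0412]
eef_rot: [-3.138, -0.148, 0.001]
contact_force: [0.9, 0.6, -0.3]
gripper_width: 0.234
finger_force: 0.0
```

>>> servo_tool([
  [[0,0,0.03,0,0.02],[0,0,0.05,0,0.02],[0,0,0.03,0,0.02]],
])

```text
time_s: 50.12
tcp_pos: [0.6628, 0.0385, 0.1536]
eef_rot: [3.138, 0.148, 0.002]
contact_force: [-0.1, -0.5, 0.7]
gripper_width: 0.233
finger_force: 0.0
```

```bash
python3 seat.py blue 1; python3 seat.py red 2
```

```text
side 64 L [[253, 196], [253, 200]] R [[280, 178], [280, 178]] T [[279, 178], [280, 178]] B [[254, 207], [254, 207]]
{'NB': [254.0, 211.6], 'NT': [252.8, 195.2], 'FB': [280.8, 192.4], 'FT': [280.5, 176.4]}
scene 95 L [[317, 259], [317, 261]] R [[323, 214], [323, 218]] T [[322, 214], [323, 214]] B [[318, 262], [318, 262]]
{'NB': [321.2, 226.2], 'NT': [323.0, 212.1], 'FB': [316.3, 273.5], 'FT': [318.1, 260.9]}
[0.66418125 0.03854796 0.15512702]
side 99 L [[262, 199], [262, 209]] R [[289, 182], [289, 182]] T [[287, 182], [289, 182]] B [[263, 212], [263, 212]]
{'NB': [262.8, 216.3], 'NT': [262.0, 199.8], 'FB': [289.4, 196.4], 'FT': [289.5, 180.4]}
scene 140 L [[301, 252], [301, 267]] R [[308, 213], [308, 215]] T [[307, 213], [308, 213]] B [[301, 267], [301, 267]]
{'NB': [306.6, 224.6], 'NT': [307.7, 210.4], 'FB': [300.6, 271.6], 'FT': [301.5, 258.9]}
[0.66229422 0.03851898 0.15168047]
```

>>> servo_tool([
  [[-0.026,0.05,0,0.004,0.024],[-0.026,0.05,0,0.004,0.024],[-0.026,0.05,0,0.004,0.024],[-0.026,0.05,0,0.004,0.024],[-0.026,0.05,0,0.004,0.024]],
])

```text
time_s: 50.95
tcp_pos: [0.5305, 0.2896, 0.15]
eef_rot: [3.136, 0.18, -0.003]
contact_force: [1.0, 0.5, -0.0]
gripper_width: 0.279
finger_force: 0.0
```

>>> servo_tool([
  [[-0.025,0.055,0,0.004,0.024],[-0.023,0.053,0,0.004,0.024],[0,0,0,0,0.024],[0,0,0,0,0.024]],
])

```text
time_s: 51.45
tcp_pos: [0.4836, 0.396, 0.1502]
eef_rot: [3.134, 0.194, -0.003]
contact_force: [0.5, 0.5, -0.2]
gripper_width: 0.279
finger_force: 0.0
```

```bash
python3 - <<'E'
from h import *
s=bot.state(); print(s['tcp_pos'],s['eef_rot'],s['gripper_width'])
r=snap('wrist','w9.png'); 
m=mask(r['color'],'yel'); k,l,st,ce=cv2.connectedComponentsWithStats(m.astype(np.uint8))
for i in range(1,k):
    if st[i,4]>60:
        p=np.argwhere(l==i); print(st[i].tolist(),ce[i].round(1),[(v,p[p[:,0]==v][[0,-1],1].tolist()) for v in (p[:,0].min()+3,p[:,0].max()-3)])
for x in (-.075,.075): print(w2px(r,[.486+x*.9925,.3985+x*.122,.08],True).round(1))
E
```

```text
[0.48356462 0.39603073 0.15022025] [ 3.13425006e+00  1.93663843e-01 -2.70860510e-03] 0.278746567081152
[265, 113, 15, 199, 2544] [272.1 208.7] [(np.int64(116), [266, 278]), (np.int64(308), [268, 277])]
[538, 143, 22, 14, 84] [551.4 149. ] [(np.int64(146), [540, 559]), (np.int64(153), [548, 558])]
[273.7 311.3]
[273.2 107.7]
```

>>> servo_tool([
  [[0.001,0.003,-0.04,0,0.024],[0,0,-0.04,0,0.024],[0,0,-0.02,0,0.024],[0,0,-0.005,0,0.024],[0,0,0,0,0.024]],
])

```text
time_s: 52.12
tcp_pos: [0.4859, 0.3995, 0.0471]
eef_rot: [-3.135, -0.191, -0.001]
contact_force: [-0.0, 0.6, 1.2]
gripper_width: 0.284
finger_force: 0.0
```

>>> servo_tool([
  [[0,0,0,0,0.0],[0,0,0,0,0.0],[0,0,0,0,0.0]],
], squeeze=20)

```text
time_s: 52.5
tcp_pos: [0.486, 0.4, 0.0478]
eef_rot: [-3.135, -0.192, -0.003]
contact_force: [0.9, -1.2, 7.4]
gripper_width: 0.117
finger_force: 24.2
```

>>> servo_tool([
  [[0,0,0.02,0,0],[0,0,0.04,0,0],[0,0,0.05,0,0],[0.006,-0.0553,0.01,-0.005,0],[0.006,-0.0553,0,-0.005,0]],
])

```text
time_s: 53.12
tcp_pos: [0.4979, 0.2886, 0.1693]
eef_rot: [-3.135, -0.179, -0.005]
contact_force: [0.5, -0.9, -1.0]
gripper_width: 0.111
finger_force: 22.8
```

>>> servo_tool([
  [[0.006,-0.0553,0,-0.005,0],[0.006,-0.0553,0,-0.005,0],[0.006,-0.0553,0,-0.005,0],[0.006,-0.0553,0,-0.003,0],[0,0,0,0,0]],
])

```text
time_s: 53.75
tcp_pos: [0.5217, 0.0645, 0.1679]
eef_rot: [3.138, 0.142, 0.002]
contact_force: [-0.2, 0.9, -2.4]
gripper_width: 0.115
finger_force: 22.8
```

>>> servo_tool([
  [[0,0,-0.015,0,0],[0,0,-0.01,0,0],[0,0,0,0,0]],
])

```text
time_s: 54.12
tcp_pos: [0.5203, 0.0687, 0.1404]
eef_rot: [-3.138, -0.151, 0.004]
contact_force: [-0.0, 0.5, -2.7]
gripper_width: 0.112
finger_force: 22.8
```

```bash
python3 tilt.py yel 0 0 .0155 | grep -v scene
```

```text
[0.5203 0.0687 0.1404] [-3.138 -0.151  0.004] F [-0.   0.5 -2.7] M [ 0.04 -0.05  0.03]
psi 5.5
side area 73 L [[212, 186], [212, 192]] R [[227, 176], [227, 179]] T [[227, 176], [227, 176]] B [[215, 204], [215, 204]]
side area 30 L [[244, 186], [244, 187]] R [[260, 194], [260, 196]] T [[244, 186], [244, 186]] B [[260, 196], [260, 196]]
side area 25 L [[237, 191], [237, 191]] R [[240, 189], [240, 196]] T [[240, 189], [240, 189]] B [[238, 198], [238, 198]]
side 0 {'NB': [214.3, 204.0], 'NT': [211.7, 185.6], 'FB': [246.2, 183.5], 'FT': [244.8, 165.8]}
side 8 {'NB': [216.6, 205.1], 'NT': [211.7, 188.6], 'FB': [247.4, 179.9], 'FT': [244.0, 163.5]}
side 16 {'NB': [219.1, 205.8], 'NT': [212.1, 191.4], 'FB': [248.3, 176.4], 'FT': [242.9, 161.5]}
```

>>> servo_tool([
  [[0,0,-0.003,0,0],[0,0,-0.002,0,0],[0,0,-0.002,0,0],[0,0,-0.002,0,0],[0,0,-0.002,0,0]],
])

```text
time_s: 54.85
tcp_pos: [0.5198, 0.0676, 0.1306]
eef_rot: [3.138, 0.148, -0.004]
contact_force: [-12.3, -1.2, 13.9]
gripper_width: 0.114
finger_force: 25.6
```

>>> servo_tool([
  [[0,0,-0.003,0,0],[0,0,-0.003,0,0],[0,0,-0.003,0,0],[0,0,-0.003,0,0],[0,0,0,0,0]],
])

```text
time_s: 55.48
tcp_pos: [0.5179, 0.0674, 0.1181]
eef_rot: [3.138, 0.148, -0.009]
contact_force: [-15.7, -0.4, 11.8]
gripper_width: 0.116
finger_force: 27.8
```

>>> servo_tool([
  [[0,0,0.02,0,0],[0,0,0.025,0,0],[0,0,0.015,0,0],[0,0,0,0,0]],
], squeeze=40)

```text
time_s: 55.98
tcp_pos: [0.5219, 0.0677, 0.1793]
eef_rot: [-3.138, -0.148, -0.003]
contact_force: [0.4, 0.2, -1.9]
gripper_width: 0.112
finger_force: 40.1
```

```bash
python3 tilt.py yel 0 0 .0145 | grep -v scene
```

```text
[0.5219 0.0677 0.1793] [-3.138e+00 -1.480e-01 -3.000e-03] F [ 0.4  0.2 -1.9] M [0.09 0.01 0.04]
psi 5.4
side area 85 L [[211, 180], [211, 183]] R [[227, 166], [227, 167]] T [[226, 166], [227, 166]] B [[217, 196], [217, 196]]
side area 85 L [[237, 184], [237, 191]] R [[260, 194], [260, 196]] T [[238, 183], [238, 183]] B [[238, 198], [238, 198]]
side 0 {'NB': [213.5, 194.4], 'NT': [210.7, 175.3], 'FB': [246.0, 174.2], 'FT': [244.6, 155.9]}
side 8 {'NB': [215.9, 195.6], 'NT': [210.9, 178.4], 'FB': [247.3, 170.6], 'FT': [243.8, 153.5]}
side 16 {'NB': [218.5, 196.3], 'NT': [211.3, 181.2], 'FB': [248.2, 166.9], 'FT': [242.7, 151.4]}
```

>>> servo_tool([
  [[0.042,0.004,0,0,0],[0.042,0.004,0,0,0],[0.042,0.004,0,0,0],[0.042,0.004,0,0,0],[0,0,-0.02,0,0]],
])

```text
time_s: 56.7
tcp_pos: [0.6922, 0.0839, 0.1577]
eef_rot: [-3.138, -0.148, -0.004]
contact_force: [-0.5, -0.1, -1.1]
gripper_width: 0.111
finger_force: 40.2
```

>>> servo_tool([
  [[0,0,-0.03,0,0],[0,0,-0.03,0,0],[0,0,-0.016,0,0],[0,0,-0.008,0,0],[0,0,0,0,0]],
])

```text
time_s: 57.32
tcp_pos: [0.6891, 0.0837, 0.0744]
eef_rot: [3.138, 0.148, -0.001]
contact_force: [0.6, 0.2, -0.7]
gripper_width: 0.114
finger_force: 40.2
```

>>> servo_tool([
  [[-0.009,-0.0009,-0.0035,0,0],[-0.009,-0.0009,-0.0035,0,0],[-0.008,-0.0008,-0.0025,0,0],[0,0,0,0,0]],
])

```text
time_s: 57.82
tcp_pos: [0.6624, 0.0811, 0.065]
eef_rot: [3.138, 0.148, -0.001]
contact_force: [-0.5, 0.5, -1.6]
gripper_width: 0.113
finger_force: 40.2
```

>>> servo_tool([
  [[-0.006,-0.0005,0,0,0],[-0.006,-0.0005,0,0,0],[-0.004,-0.0005,-0.001,0,0],[-0.001,-0.0002,-0.001,0,0],[0,0,-0.0015,0,0]],
])

```text
time_s: 58.45
tcp_pos: [0.6465, 0.0794, 0.0615]
eef_rot: [-3.138, -0.148, -0.001]
contact_force: [1.4, 0.1, 4.2]
gripper_width: 0.111
finger_force: 40.9
```

>>> servo_tool([
  [[0,0,-0.001,0,0],[0,0,0,0,0]],
])

```text
time_s: 58.7
tcp_pos: [0.647, 0.0795, 0.061]
eef_rot: [-3.138, -0.148, -0.002]
contact_force: [0.9, -0.0, 6.2]
gripper_width: 0.106
finger_force: 41.4
```

>>> servo_tool([
  [[0.0026,0.0002,-0.0025,0,0],[0.0024,0.0002,-0.0025,0,0],[0,0,0,0,0]],
], squeeze=20)

```text
time_s: 59.08
tcp_pos: [0.6522, 0.0799, 0.0559]
eef_rot: [-3.138, -0.148, -0.002]
contact_force: [1.8, 0.5, 5.2]
gripper_width: 0.112
finger_force: 41.4
```

>>> servo_tool([
  [[0.0022,0.0002,-0.0026,0,0],[0.0022,0.0002,-0.0026,0,0],[0,0,0,0,0]],
])

```text
time_s: 59.45
tcp_pos: [0.6568, 0.0803, 0.0507]
eef_rot: [-3.138, -0.148, -0.003]
contact_force: [1.4, 1.3, 4.3]
gripper_width: 0.111
finger_force: 41.4
```

>>> servo_tool([
  [[0.0018,0.0002,-0.0028,0,0],[0.0018,0.0002,-0.0028,0,0],[0,0,0,0,0]],
])

```text
time_s: 59.82
tcp_pos: [0.6609, 0.0808, 0.0453]
eef_rot: [-3.138, -0.148, -0.004]
contact_force: [3.0, 1.0, 5.0]
gripper_width: 0.11
finger_force: 41.7
```

```bash
python3 tilt.py yel 0 0 .0145 | grep -v scene
```

```text
[0.6609 0.0808 0.0453] [-3.138 -0.148 -0.004] F [3. 1. 5.] M [ 0.05 -0.35 -0.  ]
psi 5.4
side area 264 L [[237, 184], [237, 191]] R [[272, 200], [272, 220]] T [[257, 181], [258, 181]] B [[269, 220], [272, 220]]
side 0 {'NB': [246.5, 206.7], 'NT': [245.2, 190.4], 'FB': [273.3, 188.0], 'FT': [272.9, 172.3]}
side 8 {'NB': [248.4, 207.7], 'NT': [245.1, 193.0], 'FB': [274.5, 184.9], 'FT': [272.3, 170.2]}
side 16 {'NB': [250.4, 208.2], 'NT': [245.4, 195.5], 'FB': [275.4, 181.6], 'FT': [271.5, 168.5]}
```

>>> servo_tool([
  [[0,0,-0.001,0,0],[0,0,-0.001,0,0],[0,0,0,0,0.02],[0,0,0,0,0.02],[0,0,0,0,0.02]],
])

```text
time_s: 60.55
tcp_pos: [0.659, 0.0806, 0.0424]
eef_rot: [3.138, 0.148, -0.001]
contact_force: [0.1, -0.0, -0.0]
gripper_width: 0.233
finger_force: 0.0
```

>>> servo_tool([
  [[0,0,0.03,0,0.02],[0,0,0.05,0,0.02],[0,0,0.05,0,0],[-0.05,0.05,0.05,0,0],[-0.05,0.06,0.04,0,0]],
])

```text
time_s: 61.18
tcp_pos: [0.587, 0.1597, 0.2387]
eef_rot: [-3.138, -0.146, -0.001]
contact_force: [0.9, 1.3, 0.2]
gripper_width: -0.001
finger_force: 0.0
```

>>> servo_tool([
  [[-0.05,0.06,0,0,0],[-0.03,0.06,0,0,0],[0,0.05,0,0,0],[0,0,0,0,0],[0,0,0,0,0]],
])

```text
time_s: 61.8
tcp_pos: [0.5193, 0.3132, 0.237]
eef_rot: [3.137, 0.15, -0.001]
contact_force: [-0.3, -0.9, -0.8]
gripper_width: 0.0
finger_force: 0.0
```

```bash
python3 seat.py red 2;python3 seat.py blue 1;python3 seat.py yel 0; python3 - <<'E'
from h import *
a=snap('scene','f1.png');b=snap('side','f2.png')
a=cv2.imread('pics/f1.png');b=cv2.imread('pics/f2.png')
R=lambda i,f:cv2.resize(i,None,fx=f,fy=f,interpolation=cv2.INTER_CUBIC)
x=R(a[190:290,270:400],3); y=R(b[150:240,210:340],3); z=R(a[170:280,120:270],2.6)
w=np.zeros((590,790,3),np.uint8); w[:300,:390]=x; w[:270,400:790]=y; w[302:302+286,:390]=z; 
q=R(b[185:275,300:420],3); w[302:302+270,400:760]=q
cv2.imwrite('pics/c9.png',w)
E
```

```text
side 98 L [[262, 199], [262, 209]] R [[289, 182], [289, 182]] T [[287, 182], [289, 182]] B [[263, 212], [263, 212]]
{'NB': [262.8, 216.3], 'NT': [262.0, 199.8], 'FB': [289.4, 196.4], 'FT': [289.5, 180.4]}
scene 137 L [[301, 253], [301, 267]] R [[308, 211], [308, 215]] T [[307, 211], [308, 211]] B [[301, 267], [301, 267]]
{'NB': [306.6, 224.6], 'NT': [307.7, 210.4], 'FB': [300.6, 271.6], 'FT': [301.5, 258.9]}
[0.51962151 0.31237188 0.2370675 ]
side 88 L [[253, 194], [253, 200]] R [[280, 178], [280, 178]] T [[279, 178], [280, 178]] B [[254, 207], [254, 207]]
{'NB': [254.0, 211.6], 'NT': [252.8, 195.2], 'FB': [280.8, 192.4], 'FT': [280.5, 176.4]}
scene 93 L [[317, 258], [317, 261]] R [[323, 214], [323, 218]] T [[323, 214], [323, 214]] B [[317, 261], [318, 261]]
{'NB': [321.2, 226.2], 'NT': [323.0, 212.1], 'FB': [316.3, 273.5], 'FT': [318.1, 260.9]}
[0.519847   0.31231334 0.2372488 ]
side 279 L [[237, 184], [237, 191]] R [[272, 174], [272, 216]] T [[260, 167], [260, 167]] B [[269, 216], [272, 216]]
{'NB': [245.4, 207.1], 'NT': [244.0, 190.8], 'FB': [272.3, 188.4], 'FT': [271.8, 172.6]}
scene 199 L [[322, 211], [322, 211]] R [[347, 214], [347, 214]] T [[322, 211], [326, 211]] B [[335, 267], [335, 267]]
{'NB': [335.9, 227.9], 'NT': [338.5, 213.8], 'FB': [332.1, 275.5], 'FT': [334.8, 263.0]}
[0.51987589 0.31255876 0.23732697]
```

View pics/c9.png

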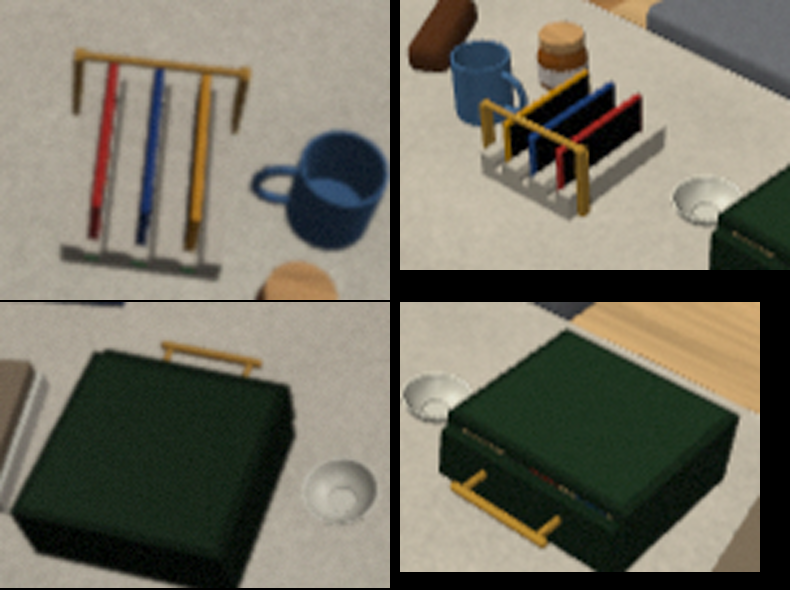

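```bash
python3 - <<'E'
from h import *
def hx(f,cam):
    r=ld(f); h=cv2.cvtColor(r['color'],cv2.COLOR_RGB2HSV).astype(int); m=(h[...,0]>12)&(h[...,0]<28)&(h[...,1]>120)&(h[...,2]>90)
    q=np.zeros_like(m)
    if cam=='scene': q[175:200,170:230]=m[175:200,170:230]
    else: q[235:275,310:360]=m[235:275,310:360]
    p=np.argwhere(q)[:,::-1]; w=np.array([px2w(r,u,v,.052) for u,v in p]); print(f,len(p),np.percentile(w[:,0],[5,25,50,75,95]).round(4))
for f,c in [('scene0','scene'),('s5','scene'),('f1','scene'),('side0','side'),('d1','side'),('f2','side')]: hx(f,c)
E
```

```text
scene0 109 [0.5546 0.5566 0.5592 0.5618 0.5729]
s5 113 [0.564  0.5661 0.5688 0.5714 0.5822]
f1 114 [0.564  0.5661 0.5688 0.5715 0.5821]
side0 170 [0.5551 0.5585 0.5628 0.5672 0.5909]
d1 172 [0.5647 0.5682 0.5725 0.577  0.5993]
f2 172 [0.5644 0.568  0.5723 0.5767 0.5993]
```

```bash
python3 -c "
from bench import bot
print(bot.close_job())"
```

```text
the job is handed in; nothing more can be done
None
```

The job is handed in at about 62 s, but no verdict came back: in the final images all three phones stand upright and level in their own dock slots, and the three fobs are in the drawer, which was pushed in until it hit a firm stop (how fully shut it is was not measured directly).

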